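# Ready the supply carousel: roll on the dome, orange cup to the front

## Task

Ready the supply carousel: rest the loose brown tape roll centrally and nearly level on its white dome and let go of it, then grip the steel post and turn the carousel until the orange cup stands over the blue pointer. It springs away there if let go, so finish still gripping the post and holding it still, the roll still balanced on the dome. Leave the tape measure, small carton and calculator where they are.

Things in the scene. Friction and masses are not known exactly. Their poses are not given: they have to be found in the camera images.
- carousel: fixed base of the carousel, a black disc 170 mm across; origin on the bench, on the turning axis, z up. A blue pointer tongue 8 mm high sticks out along its own -x axis (the front) to 165 mm from the axis. On it turns a grey table 250 mm across, deck top 30 mm above the bench, with a white domed hub, one orange and two grey cups 120 degrees apart, and a steel post
- turntable (a joint): table angle q (rad), anticlockwise from above; at 0 and at 6.283 the orange cup is over the pointer. From the base's x axis the cup lies at angle q + 3.142, the post at q + 2.094. Stops at -0.35 and 6.63. Friction holds the table from about 0.75 to 5.5; nearer the pointer a spring turns it slowly back unless held. Turning takes up to 4 N at the post
- dome_top (a point): highest point of the white domed hub, on the turning axis, 92 mm above the bench. The dome is part of a sphere of 60 mm radius whose centre is 60 mm below this point; z is up
- orange_cup (a point): centre of the orange cup's mouth, 92 mm from the axis, 66 mm above the bench; all three cups are 56 mm wide, 36 mm high
- post: upright round steel post with which the turntable is turned, fixed on its deck 105 mm from the axis, 60 degrees clockwise (seen from above) from the orange cup; 14 mm in diameter, 90 mm high, top 120 mm above the bench; origin at the centre of its foot on the deck, 30 mm above the bench; its x axis turns with the table
- post_grip (a point): point on the post's axis at a good height to pinch it, 16 mm below its top, 104 mm above the bench
- roll_center (a point): centre (half-way up, z along its axis) of the loose brown tape roll: a ring about 95 mm across, hole 74 mm, 48 mm high, 0.1 to 0.17 kg; its wall, about 10 mm, can be pinched from above, one finger in the hole. Seated, its hole takes in the top of the dome, its centre is about 12 mm above dome_top, and friction keeps it from sliding off
- roll: the same brown tape roll; origin at the centre of its underside, z along its axis
- tape_measure: yellow and black tape measure, 64 x 75 x 37 mm, bystander; origin at the centre of its underside
- small_carton: small brown mailer carton, 77 x 102 x 63 mm, bystander; origin at the centre of its underside
- calculator: black desk calculator, 135 x 82 x 18 mm, bystander; origin at the centre of its underside
Mind the look-alikes: they are no part of the job. What is shaped like the roll but green or purple is not meant.

How it is judged:
By the outcome, as a careful person would: the job done as asked, in the order asked, and still so for the second after the job is handed in, while the arm keeps its last pose, push and grip.
It also fails if it takes over 58 s, if anything falls off the work surface, if the arm or the gripper's body presses on something with over 40 N, if the wrist force passes 120 N, or if a joint passes its speed limit or range.

## Robot

A 6-joint arm with a two-finger parallel gripper is mounted at the origin on the work surface; the furniture and walls round the work are solid. World frame = base frame: x ahead of the robot, y to its left, z up, the work surface at z = 0. Lengths are in mm, angles in degrees, forces in N, time in s.
With the tool pointing down it reaches from about 350 to 850 mm from the base axis. Payload 8.1 kg.
Tool frame: the origin (TCP) lies midway between the tips of the shut fingers; the grasp point (between the pads) lies 19 mm behind it (r.tcp_to_grasp is the distance from the TCP to the grasp point, in mm); z points along the fingers, y is the direction in which the jaws open and shut (so a half turn about z gives the same grasp; the last joint's range is limited). The gripper opens to 85 mm and grips with 20 to 120 N. Pads are 22 mm wide; open, the fingers measure 114 mm over their backs; the gripper's body (76 mm by 85 mm) begins 54 mm behind the grasp point. The pads swing forward as they close: fully open they stand 13 mm farther back than shut.
Start: joints at [61.112, 7.471, 85.268, -0, 87.261, -4.893], TCP at [243.978, 548.16, 231.292] pointing down, gripper open.
Joint ranges: [-169.43, 169.43], [-51.17, 129.36], [1.28, 143.12], [-76.62, 256.62], [0, 156.53], [-152.29, 152.29]. Speed limits (degrees/s): [136.94, 136.94, 159.86, 180, 180, 180].

## Interface

Orientations are given as [roll, pitch, yaw] about the fixed x, y, z axes, in that order (R = Rz(yaw) Ry(pitch) Rx(roll)).
In Python, from bench import r gives the robot as it stands.
- The arm moves only by the tool jog_arm, never from a script. Its argument "targets" is a list of rows, each a list of 7 numbers: the shift along the tool's x, y, z in m, then the turn, a rotation vector about the tool's x, y, z in rad, then the closure, from 0 (fully open) to 1 (shut). In form: [[dx, dy, dz, wx, wy, wz, claw], ...]. A call has 1 to 5 rows; each row is the pose to reach, as a shift and turn from the pose commanded when the call began, along the tool's axes at that moment; what a row does not reach only later rows make up. A row lasts 1/12 s, in which the tool goes at most 41.7 mm and 7.16 degrees, less where a joint would pass 70% of its speed; a pose out of reach is approached as far as the arm can. A call with a gripper value outside its range is refused whole. The fingers move at their own pace and stop on an object; "newtons" is the grip in N (left out, the last holds). Time passes only in rows, so rows that repeat a pose let the fingers close. It gives the time, the measured TCP pose, the force and the opening at its end, in the units of the state.
- r.sense(): the state, without advancing time (a new reading comes with each control period).
- r.snapshot(name): name is "scene" or "top"; returns a dict with "pixels" (384x512x3 uint8, red, green, blue), "fx", "fy", "cx", "cy" (pixels), "origin" and "attitude" of the camera in the world. Camera axes: x right, y down, z forward; pixel columns grow to the right and rows downward; lengths in mm; the calibration is good to about 2 mm. A picture is of the moment at which its call begins. There is no depth.
- r.hand_in(): hands the job in, once; it reports no verdict.
The state is a dict: "time": time; "joint_pos": joint angles; "qd": joint speeds; "joint_efforts": joint torques, N m; "tool_pos": TCP position; "tcp_rot": TCP orientation; "ft_force": force on the tool from outside, world axes, zero at the start; "wrist_torque": the same for the moment, N m; "finger_gap": finger opening in mm.
Only numpy, scipy, OpenCV 4.12 (cv2) and the standard library are available. Lean on these libraries where they do the work, as an engineer would, in place of code of your own. Each camera call takes 0.05 s, during which the arm holds its last target.

## Working session

There is one attempt and no reset: what is moved stays moved. The work goes in short steps, Python scripts to look and compute and a tool call to move; the robot and the scene stay as the last step left them, time stands still between calls to the robot, and variables do not carry over. Pictures are saved under pics/ and viewed, and the job is handed in when it is done.

Besides the shell and the picture viewer there is one more tool, called by a JSON object that holds its "method" and its "body". jog_arm: Moves the arm, as the interface text tells. Its arguments: {"type":"object","properties":{"targets":{"type":"array","items":{"type":"array","items":{"type":"number"}}},"newtons":{"type":"number"}},"required":["targets"]}

```bash
ls; mkdir -p pics; python3 - <<'E'
from bench import r
import cv2,json
print(r.sense())
for n in ("scene","top"):
    s=r.snapshot(n)
    cv2.imwrite(f"pics/{n}0.png",cv2.cvtColor(s["pixels"],cv2.COLOR_RGB2BGR))
    print(n,{k:v for k,v in s.items() if k!="pixels"})
E
```

```text
pics
{'time': 0.0, 'joint_pos': array([ 6.11119530e+01,  7.51409454e+00,  8.53289969e+01, -2.95103639e-04,
        8.72621777e+01, -4.89199646e+00]), 'qd': array([ 0.11515853, -0.043478  , -0.0382895 ,  0.0610451 ,  0.08392391,
       -0.04197874]), 'joint_efforts': array([-1.83074953e-03, -5.69413698e+01, -5.00537467e+01, -4.20994129e-04,
        1.53358775e-02,  1.23871686e-05]), 'tool_pos': array([243.70904012, 547.67430104, 230.25771074]), 'tcp_rot': array([-1.79895089e+02, -8.68344396e-03,  1.56003956e+02]), 'ft_force': array([-0.93287483,  0.04523635, -0.00991697]), 'wrist_torque': array([-0.01867024,  0.02171033, -0.02126229]), 'finger_gap': 85.01880789022958}
scene {'fx': 356.05331965425836, 'fy': 356.05331965425836, 'cx': 262.7633936483616, 'cy': 193.14445830952818, 'origin': array([ -12.13583137, -589.47300121,  792.44060691]), 'attitude': array([-132.85856916,   -0.91785428,  -45.35564967])}
top {'fx': 402.3521656380597, 'fy': 402.3521656380597, 'cx': 259.9849523523841, 'cy': 193.32290641725527, 'origin': array([ 379.33988652,  -52.03927649, 1120.23737473]), 'attitude': array([-171.99015595,   -0.27593178,  -89.24600441])}
```

View pics/scene0.png

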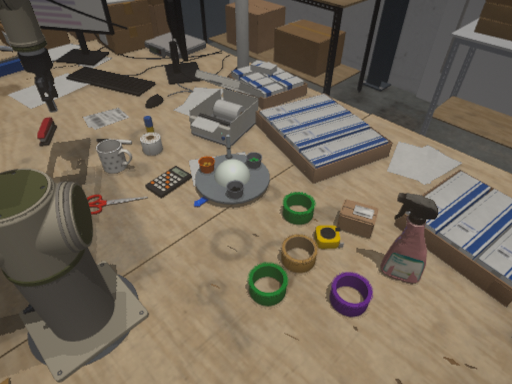

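View pics/top0.png

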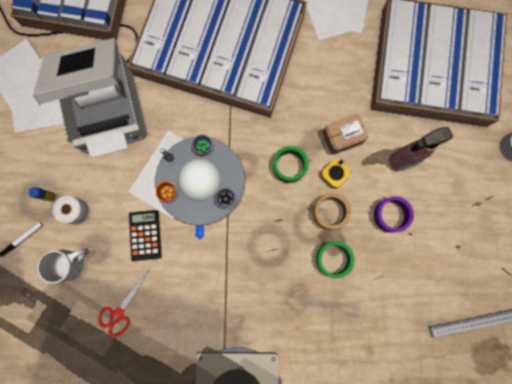

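```bash
cat > h.py <<'E'
import numpy as np, cv2
from scipy.spatial.transform import Rotation as Ro
from bench import r
def cam(s):
    R=Ro.from_euler('xyz',s["attitude"],degrees=True).as_matrix()
    return R,np.array(s["origin"])
def proj(s,P):
    R,o=cam(s); c=(np.atleast_2d(P)-o)@R
    return np.c_[s["fx"]*c[:,0]/c[:,2]+s["cx"], s["fy"]*c[:,1]/c[:,2]+s["cy"]]
def ray(s,u,v,z):
    R,o=cam(s); d=R@np.array([(u-s["cx"])/s["fx"],(v-s["cy"])/s["fy"],1])
    return o+d*(z-o[2])/d[2]
def circ(c,rad,z,n=72):
    a=np.linspace(0,2*np.pi,n,endpoint=False)
    return np.c_[c[0]+rad*np.cos(a),c[1]+rad*np.sin(a),0*a+z]
def crop(s,x0,y0,w,h,k,name,over=[]):
    im=cv2.cvtColor(s["pixels"],cv2.COLOR_RGB2BGR)[y0:y0+h,x0:x0+w]
    im=cv2.resize(im,None,fx=k,fy=k,interpolation=cv2.INTER_CUBIC)
    for P,col in over:
        for p in proj(s,P): cv2.circle(im,tuple(int(round((p[i]+.5-(x0,y0)[i])*k)) for i in (0,1)),1,col,-1)
    cv2.imwrite("pics/"+name,im)
E
python3 - <<'E'
from h import *
s=r.snapshot("top");t=r.snapshot("scene")
np.save("top0.npy",s["pixels"])
for n,u,v,z in [("roll",332,211,48),("dome",199,180,92),("tip",200,237,8),("cup",166,191,66),("post",167,155,120)]:
    print(n,ray(s,u,v,z))
for n,u,v,z in [("roll",299,250,48),("dome",233,166,92),("cup",206,161,66),("post",228,132,120)]:
    print(n,ray(t,u,v,z))
crop(s,140,120,120,130,5,"c_top.png"); crop(t,180,110,180,180,4,"c_sc.png"); crop(s,280,130,150,150,4,"c_roll.png")
E
```

```text
roll [ 485.16163553 -248.61332219   48.        ]
dome [556.75317148 103.36677847  92.        ]
tip [412.44687746 107.87278532   8.        ]
cup [530.50818182 193.50355711  66.        ]
post [615.2285433  182.61113507 120.        ]
roll [ 478.92149474 -255.11502792   48.        ]
dome [555.24577045  86.70608236  92.        ]
cup [530.06018201 193.74653181  66.        ]
post [643.95590969 209.42989498 120.        ]
```

View pics/c_top.png

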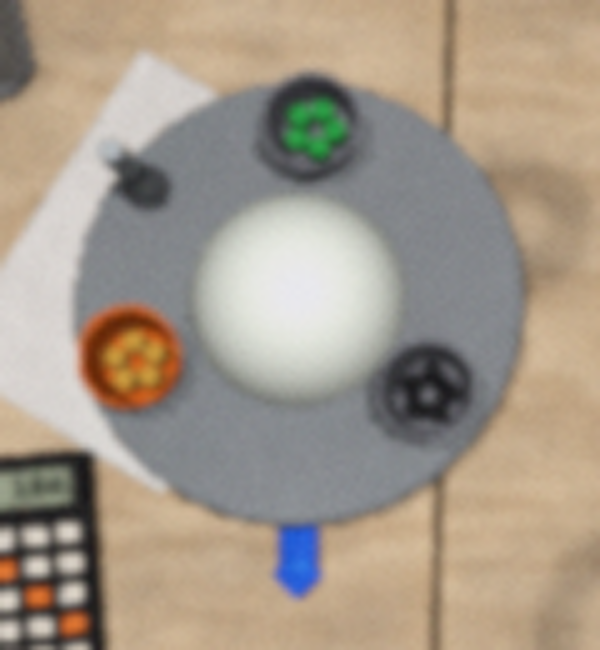

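View pics/c_sc.png

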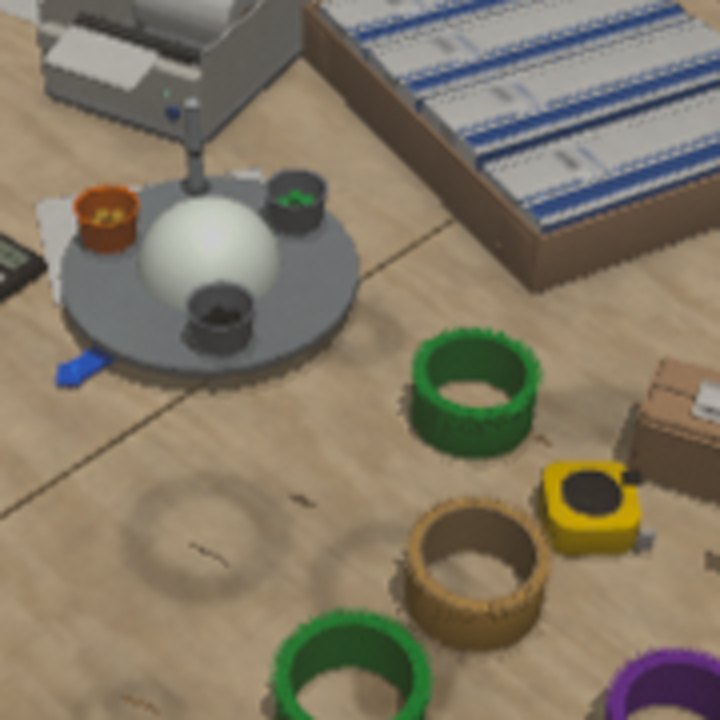

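View pics/c_roll.png

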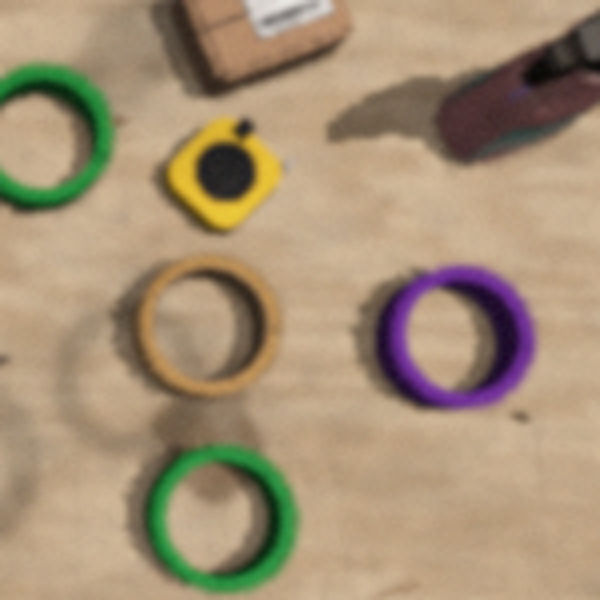

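```bash
python3 - <<'E'
from h import *
from scipy.optimize import least_squares
s=r.snapshot("top");t=r.snapshot("scene")
for n,S in (("top",s),("scene",t)):
    im=cv2.cvtColor(S["pixels"],cv2.COLOR_RGB2HSV)
    def blob(lo,hi,near):
        m=cv2.inRange(im,lo,hi); k,l,st,ce=cv2.connectedComponentsWithStats(m)
        b=[i for i in range(1,k) if st[i,4]>15]; i=min(b,key=lambda i:np.hypot(*(ce[i]-near)))
        return ce[i],st[i]
    print(n,"blue",blob((105,150,100),(125,255,255),(200,230)))
    print(n,"orange",blob((5,180,80),(14,255,255),(166,190) if n=="top" else (206,161)))
    print(n,"dome",blob((0,0,165),(90,40,255),(199,180) if n=="top" else (233,170)))
# overlays
c=(557,104); yaw=0.0
for q in (5.04,):
  pass
def over(c,yaw,q,roll):
    a=lambda d:np.array([c[0]+92*np.cos(d),c[1]+92*np.sin(d)])
    cp=a(yaw+q+np.pi); pa=yaw+q+2.0944; pp=np.array([c[0]+105*np.cos(pa),c[1]+105*np.sin(pa)])
    tip=np.array([[c[0]-165*np.cos(yaw),c[1]-165*np.sin(yaw),8]])
    return [(circ(c,125,30),(255,0,255)),(circ(cp,28,66),(0,255,0)),(circ(pp,7,120,16),(0,0,255)),(circ(pp,7,30,16),(0,255,255)),(tip,(0,0,255)),
     (circ(roll,47.5,48),(0,0,255)),(circ(roll,37,48),(255,0,0)),(circ(roll,47.5,0),(0,255,255))]
o=over(c,yaw,5.04,(482,-252))
crop(s,140,120,120,130,5,"o_top.png",o); crop(t,180,110,180,180,4,"o_sc.png",o); crop(s,280,130,150,150,4,"o_roll.png",o)
E
```

```text
top blue (array([199.19230769, 231.12820513]), array([196, 225,   7,  14,  78], dtype=int32))
top orange (array([164.91907514, 190.59537572]), array([157, 182,  19,  19, 173], dtype=int32))
top dome (array([198.89799636, 178.39799636]), array([ 180,  160,   39,   38, 1098], dtype=int32))
scene blue (array([199.66666667, 201.62962963]), array([195, 198,  11,   8,  54], dtype=int32))
scene orange (array([205.90322581, 160.58064516]), array([199, 157,  15,  10,  93], dtype=int32))
scene dome (array([232.09090909, 169.64301552]), array([219, 160,  28,  21, 451], dtype=int32))
```

View pics/o_top.png

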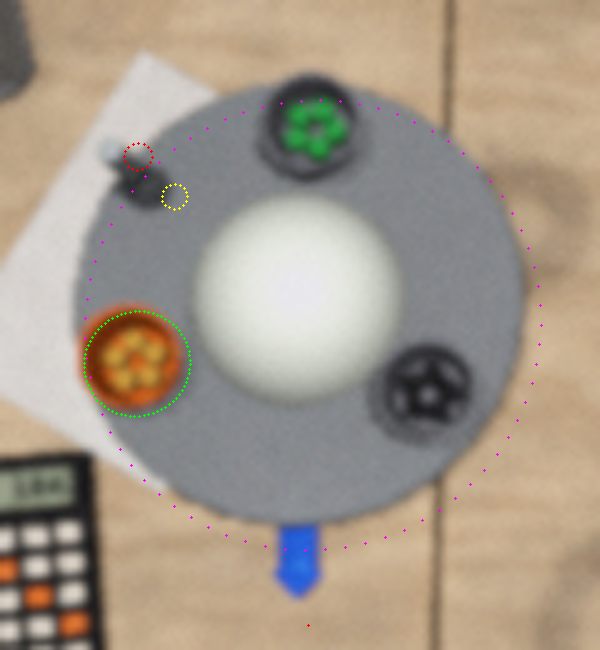

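View pics/o_sc.png

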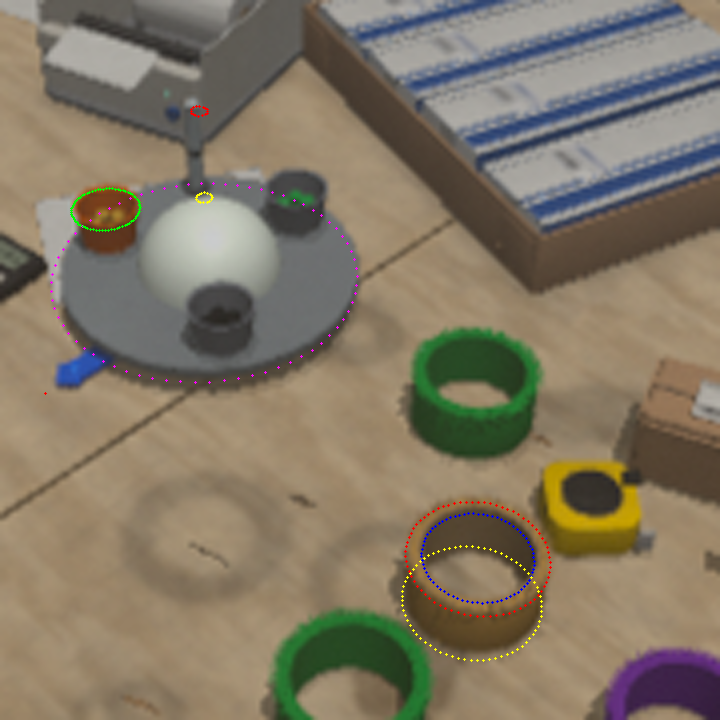

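View pics/o_roll.png

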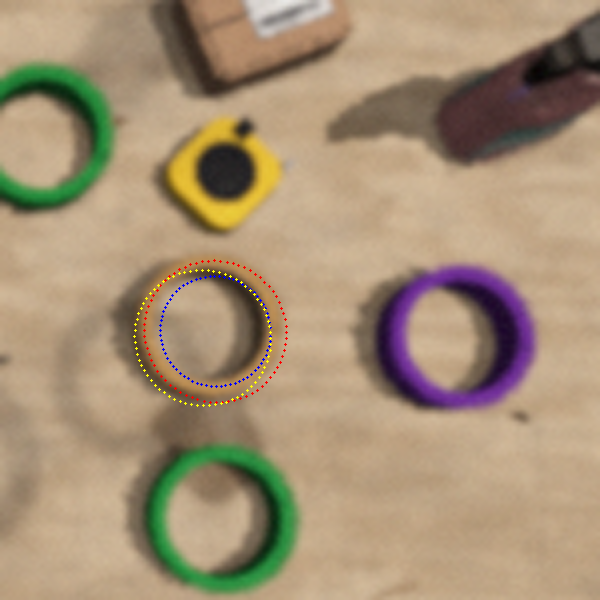

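```bash
cat > fit.py <<'E'
from h import *
def feats(c,yaw,q):
    cp=[c[0]+92*np.cos(yaw+q+np.pi),c[1]+92*np.sin(yaw+q+np.pi),66]
    pa=yaw+q+2.0944; px,py=c[0]+105*np.cos(pa),c[1]+105*np.sin(pa)
    tip=[c[0]-165*np.cos(yaw),c[1]-165*np.sin(yaw),8]
    return cp,[px,py,120],[px,py,30],tip
def over(c,yaw,q,roll):
    cp,pt,pf,tip=feats(c,yaw,q)
    return [(circ(c,125,30),(255,0,255)),(circ(cp,28,66),(0,255,0)),(circ(pt,7,120,16),(0,0,255)),(circ(pf,7,30,16),(0,255,255)),(np.array([tip]),(0,0,255)),
     (circ(roll,47.5,48),(0,0,255)),(circ(roll,37,48),(255,0,0)),(circ(roll,47.5,0),(0,255,255))]
E
python3 - <<'E'
from fit import *
from scipy.optimize import least_squares
s=r.snapshot("top");t=r.snapshot("scene")
f=lambda p,k,x0,y0:((p[0]+.5)/k-.5+x0,(p[1]+.5)/k-.5+y0)
T=lambda *p:np.array(f(p,5,140,120)); S=lambda *p:np.array(f(p,4,180,110))
def res(p,use):
    c,yaw,q=p[:2],p[2],p[3]; cp,pt,pf,tip=feats(c,yaw,q); e=[]
    D=circ(c,125,30,360)
    if 't' in use:
        P=proj(s,D); e+=[P[:,0].min()-T(75,0)[0],P[:,0].max()-T(525,0)[0],P[:,1].max()-T(0,523)[1]]
        e+=list(proj(s,[cp])[0]-T(131,357))+list(proj(s,[pt])[0]-T(110,152))+list(proj(s,[tip])[0]-T(298,600))
    if 's' in use:
        P=proj(t,D); e+=[P[:,0].min()-S(62,0)[0],P[:,0].max()-S(359,0)[0]]
        e+=list(proj(t,[cp])[0]-S(106,206))+list(proj(t,[pt])[0]-S(192,103))+list(proj(t,[tip])[0]-S(57,380))
    return np.array(e)
for use in ('t','s','ts'):
    o=least_squares(res,[560,105,0,5.04],args=(use,),loss='soft_l1'); print(use,o.x.round(3),np.round(o.fun if 0 else res(o.x,use),2))
p=o.x
o=over(p[:2],p[2],p[3],(486,-247.5)); print(feats(p[:2],p[2],p[3]))
crop(s,140,120,120,130,5,"p_top.png",o); crop(t,180,110,180,180,4,"p_sc.png",o); crop(s,280,130,150,150,4,"p_roll.png",o)
E
```

```text
t [5.70351e+02 1.10806e+02 6.00000e-03 5.15900e+00] [-0.43  0.63  0.3   0.17  0.13 -0.3  -0.45  0.   -0.01]
s [5.71172e+02 1.10126e+02 1.00000e-02 5.15200e+00] [-0.59  0.89  0.29 -0.17 -0.23 -0.32 -0.2   0.25]
ts [5.70723e+02 1.10567e+02 7.00000e-03 5.15700e+00] [-0.34  0.72  0.16  0.26 -0.02 -0.19 -0.61  0.17 -0.15 -0.78  0.7   0.07
 -0.14 -0.49 -0.31 -0.49  0.17]
([np.float64(530.5729296927791), np.float64(193.34354395342672), 66], [np.float64(629.6271664023296), np.float64(197.48796733350076), 120], [np.float64(629.6271664023296), np.float64(197.48796733350076), 30], [np.float64(405.72712414060015), np.float64(109.38066540029557), 8])
```

View pics/p_top.png

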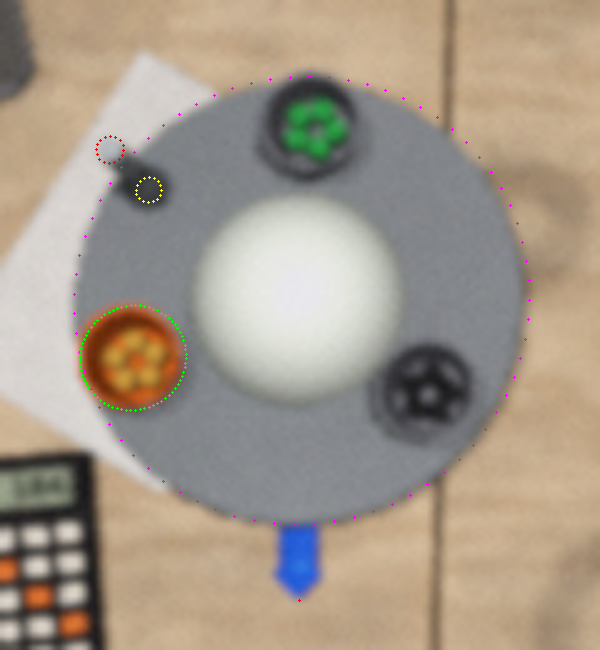

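View pics/p_sc.png

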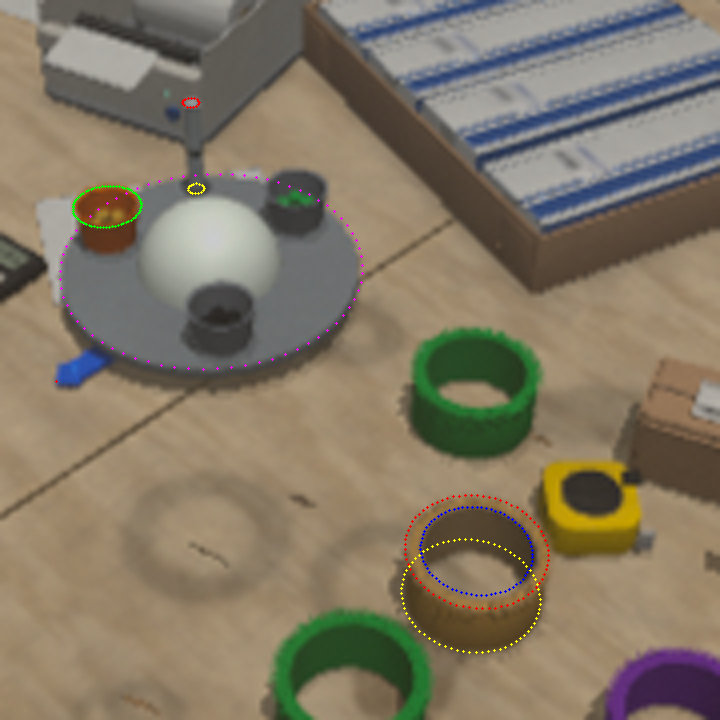

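View pics/p_roll.png

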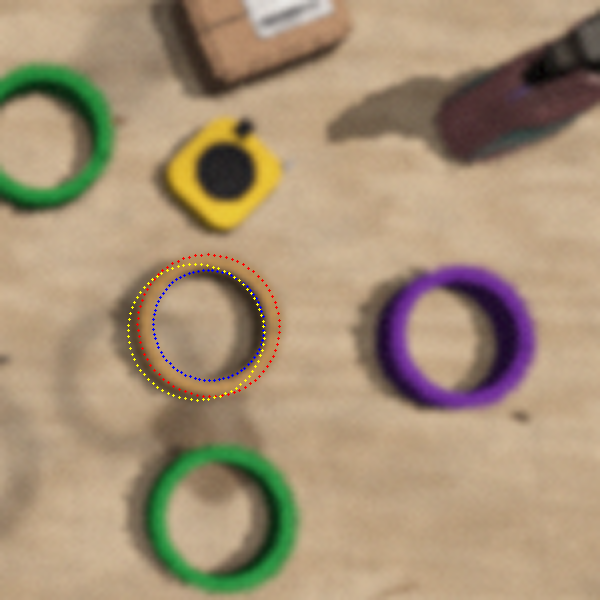

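```bash
cat > plan.py <<'E'
from h import *
# shift needed (tool axes, m / rad) from pose (xyz,yaw) to target, tool straight down
def plan(p0,yaw0,p1,yaw1,calls,claw,verbose=True):
    p0=np.array(p0,float);p1=np.array(p1,float)
    for k in range(calls):
        a=p0+(p1-p0)*k/calls; ya=yaw0+(yaw1-yaw0)*k/calls
        R=Ro.from_euler('xyz',[180,0,ya],degrees=True).as_matrix()
        d=R.T@((p1-p0)/calls)/1000; w=-np.radians((yaw1-yaw0)/calls)
        for i in range(1,6): print([round(float(x),4) for x in d*i/5]+[0,0,round(float(w*i/5),4),claw],end=',')
        print()
def now():
    s=r.sense(); print(round(s['time'],2),s['tool_pos'].round(1),s['tcp_rot'].round(2),s['ft_force'].round(1),round(s['finger_gap'],1)); return s
E
python3 - <<'E'
from plan import *
plan([243.7,547.7,230.3],156,[486.5,-206,150],180,4,0.45)
s=r.snapshot("top")
print(ray(s,145,135,0),ray(s,120,60,100))
E
```

```text
[-0.0264, -0.0295, 0.004, 0, 0, -0.0209, 0.45],[-0.0528, -0.059, 0.008, 0, 0, -0.0419, 0.45],[-0.0793, -0.0885, 0.012, 0, 0, -0.0628, 0.45],[-0.1057, -0.118, 0.0161, 0, 0, -0.0838, 0.45],[-0.1321, -0.1474, 0.0201, 0, 0, -0.1047, 0.45],
[-0.0232, -0.0321, 0.004, 0, 0, -0.0209, 0.45],[-0.0464, -0.0642, 0.008, 0, 0, -0.0419, 0.45],[-0.0696, -0.0963, 0.012, 0, 0, -0.0628, 0.45],[-0.0928, -0.1284, 0.0161, 0, 0, -0.0838, 0.45],[-0.116, -0.1604, 0.0201, 0, 0, -0.1047, 0.45],
[-0.0197, -0.0343, 0.004, 0, 0, -0.0209, 0.45],[-0.0394, -0.0687, 0.008, 0, 0, -0.0419, 0.45],[-0.0591, -0.103, 0.012, 0, 0, -0.0628, 0.45],[-0.0788, -0.1373, 0.0161, 0, 0, -0.0838, 0.45],[-0.0985, -0.1717, 0.0201, 0, 0, -0.1047, 0.45],
[-0.016, -0.0362, 0.004, 0, 0, -0.0209, 0.45],[-0.032, -0.0724, 0.008, 0, 0, -0.0419, 0.45],[-0.048, -0.1086, 0.012, 0, 0, -0.0628, 0.45],[-0.0641, -0.1448, 0.0161, 0, 0, -0.0838, 0.45],[-0.0801, -0.181, 0.0201, 0, 0, -0.1047, 0.45],
[701.26940072 276.39991871   0.        ] [878.71643063 324.97969714 100.        ]
```

{"method": "jog_arm", "body": {"targets": [[-0.026,-0.03,0,0,0,-0.021,0.45],[-0.053,-0.059,0,0,0,-0.042,0.45],[-0.079,-0.089,0,0,0,-0.063,0.45],[-0.106,-0.118,0,0,0,-0.084,0.45],[-0.132,-0.147,0,0,0,-0.105,0.45]], "newtons": 40}}

```text
time: 0.87
tool_pos: [305.0, 358.5, 231.3]
tcp_rot: [180.0, 0.0, 162.1]
ft_force: [0.9, -0.6, 0.6]
finger_gap: 46.9
```

{"method": "jog_arm", "body": {"targets": [[-0.023,-0.032,0,0,0,-0.021,0.45],[-0.046,-0.064,0,0,0,-0.042,0.45],[-0.07,-0.096,0,0,0,-0.063,0.45],[-0.093,-0.128,0,0,0,-0.084,0.45],[-0.116,-0.16,0,0,0,-0.105,0.45]]}}

```text
time: 1.28
tool_pos: [365.9, 170.5, 231.6]
tcp_rot: [180.0, 0.1, 168.1]
ft_force: [1.0, 0.1, 0.0]
finger_gap: 46.8
```

{"method": "jog_arm", "body": {"targets": [[-0.02,-0.034,0.004,0,0,-0.021,0.45],[-0.039,-0.069,0.008,0,0,-0.042,0.45],[-0.059,-0.103,0.012,0,0,-0.063,0.45],[-0.079,-0.137,0.016,0,0,-0.084,0.45],[-0.098,-0.172,0.02,0,0,-0.105,0.45]]}}

```text
time: 1.7
tool_pos: [426.3, -18.4, 211.6]
tcp_rot: [180.0, 0.1, 174.1]
ft_force: [1.1, -0.4, 0.8]
finger_gap: 47.1
```

{"method": "jog_arm", "body": {"targets": [[-0.016,-0.036,0.004,0,0,-0.021,0.45],[-0.032,-0.072,0.008,0,0,-0.042,0.45],[-0.048,-0.109,0.012,0,0,-0.063,0.45],[-0.064,-0.145,0.016,0,0,-0.084,0.45],[-0.08,-0.181,0.02,0,0,-0.105,0.45]]}}

```text
time: 2.12
tool_pos: [487.0, -206.9, 191.3]
tcp_rot: [-180.0, 0.0, -179.9]
ft_force: [0.9, -0.3, -0.6]
finger_gap: 47.1
```

{"method": "jog_arm", "body": {"targets": [[0,0,0.03,0,0,0,0.45],[0,0,0.06,0,0,0,0.45],[0,0,0.09,0,0,0,0.45],[0,0,0.1,0,0,0,0.45]]}}

```text
time: 2.45
tool_pos: [483.9, -203.6, 86.4]
tcp_rot: [179.8, -0.3, -180.0]
ft_force: [-1.8, 1.5, -1.1]
finger_gap: 47.2
```

```bash
python3 - <<'E'
from plan import *
now()
s=r.snapshot("top");t=r.snapshot("scene")
crop(s,270,130,150,150,4,"a1.png"); crop(t,230,150,150,150,4,"a2.png")
import numpy as np
a=cv2.imread("pics/a1.png");b=cv2.imread("pics/a2.png");cv2.imwrite("pics/a12.png",cv2.resize(np.hstack([a,b]),(800,400)))
E
```

```text
2.45 [ 483.9 -203.6   86.4] [ 179.81   -0.35 -179.98] [-1.8  1.5 -1.1] 47.2
```

View pics/a12.png

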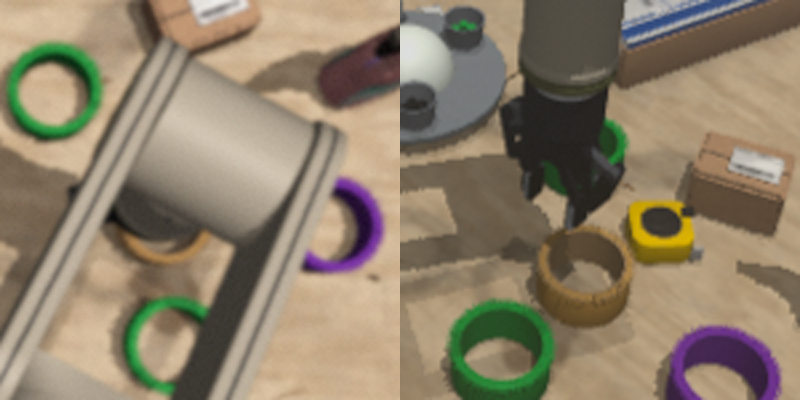

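{"method": "jog_arm", "body": {"targets": [[0,0,0.005,0,0,0,0.45],[0,0,0.01,0,0,0,0.45],[0,0,0.012,0,0,0,0.45]]}}

```text
time: 2.8
tool_pos: [487.9, -205.1, 80.6]
tcp_rot: [-179.9, 0.1, -179.9]
ft_force: [-0.5, 0.6, -0.5]
finger_gap: 47.1
```

```bash
python3 - <<'E'
from plan import *
st=now()
t=r.snapshot("scene")
g=np.array(st['tool_pos'])
ov=[(circ((486.5,-248.5),47.5,48),(0,0,255)),(circ((486.5,-248.5),37,48),(255,0,0)),(circ(g,3,g[2]),(0,255,0))]
crop(t,230,150,150,150,5,"a3.png",ov)
E
```

```text
2.8 [ 487.9 -205.1   80.6] [-1.7992e+02  1.4000e-01 -1.7991e+02] [-0.5  0.6 -0.5] 47.1
```

View pics/a3.png

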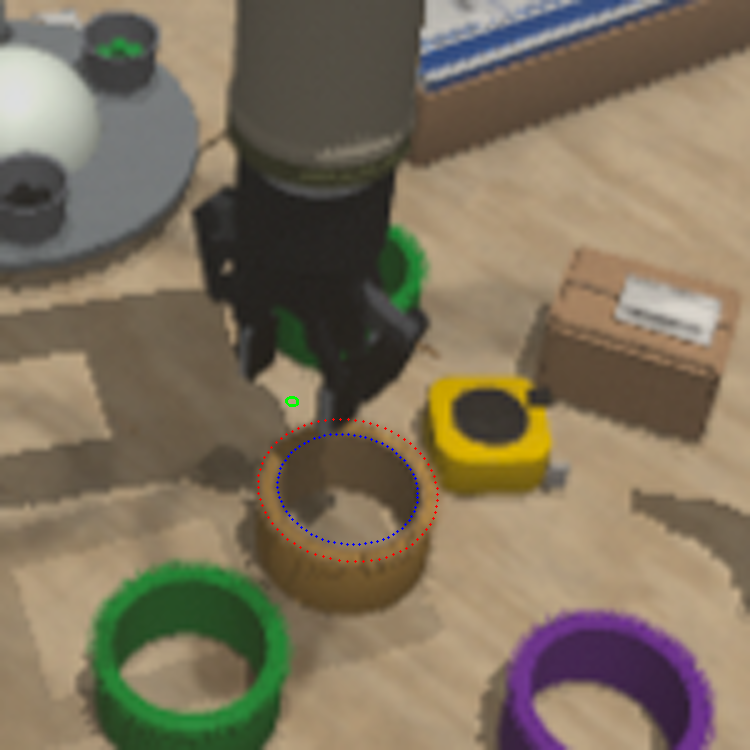

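{"method": "jog_arm", "body": {"targets": [[0,0,0.02,0,0,0,0.45],[0,0,0.04,0,0,0,0.45],[0,0,0.055,0,0,0,0.45],[0,0,0.062,0,0,0,0.45],[0,0,0.064,0,0,0,0.45]]}}

```text
time: 3.27
tool_pos: [486.2, -204.3, 14.5]
tcp_rot: [180.0, -0.1, -179.9]
ft_force: [-0.4, 0.4, 0.7]
finger_gap: 46.9
```

{"method": "jog_arm", "body": {"targets": [[0,0,0,0,0,0,0.6],[0,0,0,0,0,0,0.75],[0,0,0,0,0,0,0.85],[0,0,0,0,0,0,0.95],[0,0,0,0,0,0,1.0]], "newtons": 40}}

```text
time: 3.68
tool_pos: [487.9, -205.3, 16.8]
tcp_rot: [-179.9, 0.1, -179.9]
ft_force: [-0.8, 0.6, 6.6]
finger_gap: 11.4
```

{"method": "jog_arm", "body": {"targets": [[0,0,0,0,0,0,1.0],[0,0,0,0,0,0,1.0],[0,0,0,0,0,0,1.0]]}}

```text
time: 3.93
tool_pos: [488.0, -205.3, 16.8]
tcp_rot: [-179.9, 0.1, -179.9]
ft_force: [0.4, 0.4, 6.4]
finger_gap: 11.0
```

```bash
python3 - <<'E'
from plan import *
st=now()
t=r.snapshot("scene")
g=np.array(st['tool_pos'])
c=(g[0],g[1]-42.25)
ov=[(circ(c,47.5,48),(0,0,255)),(circ(c,37,48),(255,0,0)),(circ(g,3,g[2]),(0,255,0))]
crop(t,230,150,150,150,5,"a4.png",ov)
E
```

```text
3.93 [ 488.  -205.3   16.8] [-1.7993e+02  1.4000e-01 -1.7993e+02] [0.4 0.4 6.4] 11.0
```

View pics/a4.png

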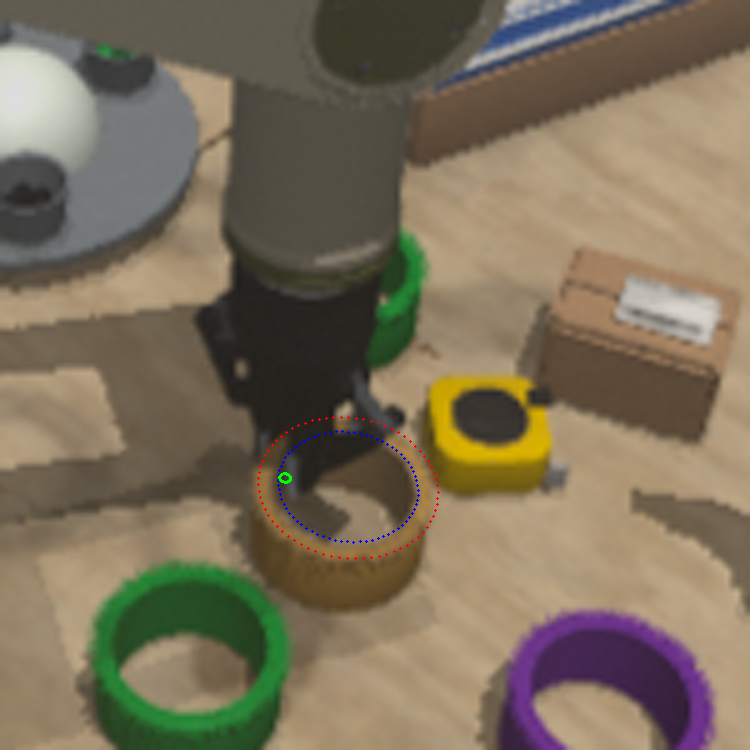

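{"method": "jog_arm", "body": {"targets": [[0,0,-0.01,0,0,0,1],[0,0,-0.03,0,0,0,1],[0,0,-0.05,0,0,0,1],[0,0,-0.07,0,0,0,1],[0,0,-0.09,0,0,0,1]], "newtons": 45}}

```text
time: 4.4
tool_pos: [486.4, -204.5, 106.6]
tcp_rot: [180.0, -0.0, -179.9]
ft_force: [0.0, -0.2, -1.4]
finger_gap: 10.8
```

{"method": "jog_arm", "body": {"targets": [[0,0,-0.02,0,0,0,1],[0,0,-0.035,0,0,0,1],[0,0,-0.045,0,0,0,1],[0,0,-0.05,0,0,0,1],[0,0,-0.05,0,0,0,1]]}}

```text
time: 4.82
tool_pos: [487.3, -205.0, 156.5]
tcp_rot: [-179.9, 0.1, -179.9]
ft_force: [0.4, -0.2, -0.9]
finger_gap: 11.5
```

```bash
python3 - <<'E'
from plan import *
st=now()
plan(st['tool_pos'],180,[570.7,152.9,150],180,3,1)
t=r.snapshot("scene")
crop(t,200,50,180,170,4,"a5.png")
E
```

```text
4.82 [ 487.3 -205.   156.5] [-1.7995e+02  9.0000e-02 -1.7993e+02] [ 0.4 -0.2 -0.9] 11.5
[-0.0056, 0.0239, 0.0004, 0, 0, -0.0, 1],[-0.0111, 0.0477, 0.0009, 0, 0, -0.0, 1],[-0.0167, 0.0716, 0.0013, 0, 0, -0.0, 1],[-0.0222, 0.0954, 0.0017, 0, 0, -0.0, 1],[-0.0278, 0.1193, 0.0022, 0, 0, -0.0, 1],
[-0.0056, 0.0239, 0.0004, 0, 0, -0.0, 1],[-0.0111, 0.0477, 0.0009, 0, 0, -0.0, 1],[-0.0167, 0.0716, 0.0013, 0, 0, -0.0, 1],[-0.0222, 0.0954, 0.0017, 0, 0, -0.0, 1],[-0.0278, 0.1193, 0.0022, 0, 0, -0.0, 1],
[-0.0056, 0.0239, 0.0004, 0, 0, -0.0, 1],[-0.0111, 0.0477, 0.0009, 0, 0, -0.0, 1],[-0.0167, 0.0716, 0.0013, 0, 0, -0.0, 1],[-0.0222, 0.0954, 0.0017, 0, 0, -0.0, 1],[-0.0278, 0.1193, 0.0022, 0, 0, -0.0, 1],
```

View pics/a5.png

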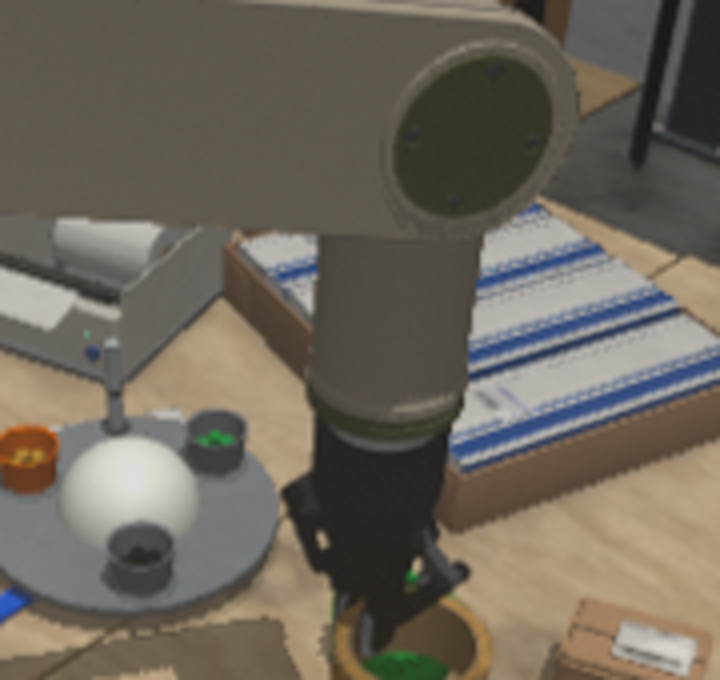

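{"method": "jog_arm", "body": {"targets": [[-0.003,0.012,0,0,0,0,1],[-0.008,0.036,0,0,0,0,1],[-0.014,0.06,0,0,0,0,1],[-0.02,0.084,0,0,0,0,1],[-0.026,0.11,0,0,0,0,1]]}}

```text
time: 5.28
tool_pos: [511.8, -93.0, 153.6]
tcp_rot: [180.0, -0.1, -180.0]
ft_force: [0.8, -1.0, -2.3]
finger_gap: 11.2
```

{"method": "jog_arm", "body": {"targets": [[-0.006,0.025,0,0,0,0,1],[-0.012,0.05,0,0,0,0,1],[-0.018,0.075,0,0,0,0,1],[-0.024,0.1,0,0,0,0,1],[-0.029,0.125,0,0,0,0,1]]}}

```text
time: 5.7
tool_pos: [540.6, 32.4, 153.6]
tcp_rot: [180.0, -0.1, -179.9]
ft_force: [-0.5, -0.0, -1.4]
finger_gap: 11.5
```

{"method": "jog_arm", "body": {"targets": [[-0.006,0.025,0,0,0,0,1],[-0.012,0.05,0,0,0,0,1],[-0.018,0.075,0,0,0,0,1],[-0.024,0.1,0,0,0,0,1],[-0.027,0.116,0,0,0,0,1]]}}

```text
time: 6.12
tool_pos: [567.4, 149.4, 153.5]
tcp_rot: [180.0, -0.1, -179.9]
ft_force: [0.4, -0.6, -1.6]
finger_gap: 11.1
```

{"method": "jog_arm", "body": {"targets": [[-0.001,0.006,0,0,0,0,1],[-0.001,0.007,0,0,0,0,1],[-0.001,0.007,0,0,0,0,1],[-0.001,0.007,0,0,0,0,1]]}}

```text
time: 6.45
tool_pos: [568.9, 152.5, 154.7]
tcp_rot: [-180.0, -0.1, -180.0]
ft_force: [-1.2, -0.2, -1.9]
finger_gap: 11.2
```

```bash
python3 - <<'E'
from plan import *
st=now()
t=r.snapshot("scene"); s=r.snapshot("top")
g=np.array(st['tool_pos']); c=(g[0],g[1]-42.25); zb=g[2]-16
ov=[(circ(c,47.5,zb+48),(0,0,255)),(circ(c,37,zb+48),(255,0,0)),(circ(c,47.5,zb),(0,255,255))]
crop(t,170,80,120,130,5,"b1.png",ov);crop(s,120,80,150,150,4,"b2.png",ov)
E
```

```text
6.45 [568.9 152.5 154.7] [-1.7997e+02 -6.0000e-02 -1.7996e+02] [-1.2 -0.2 -1.9] 11.2
```

View pics/b1.png

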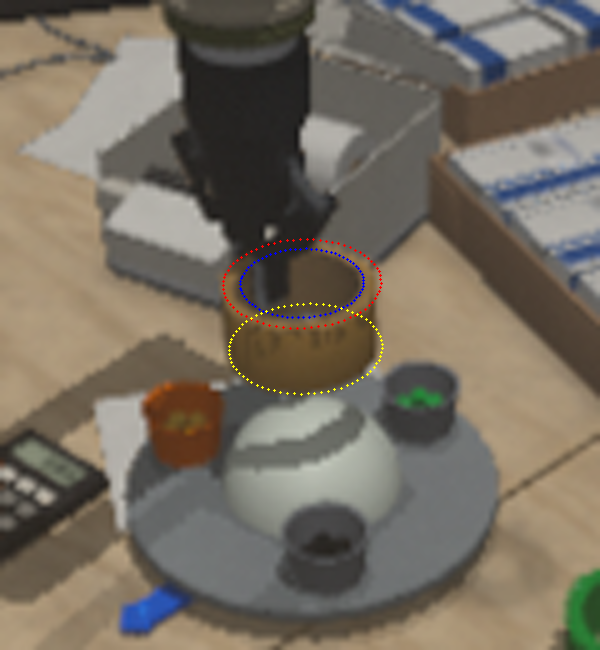

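View pics/b2.png

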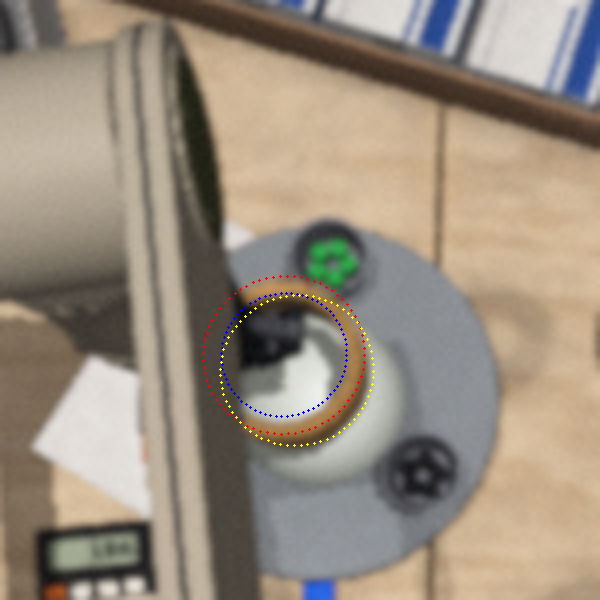

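```bash
python3 - <<'E'
from plan import *
t=r.snapshot("scene"); s=r.snapshot("top")
now()
crop(t,205,115,50,50,12,"b3.png");crop(s,165,140,50,55,11,"b4.png")
g=r.sense()['tool_pos']; c=(g[0],g[1]-42.25); zb=g[2]-16
ov=[(circ(c,47.5,zb+48),(0,0,255)),(circ(c,37,zb+48),(255,0,0)),(circ(c,47.5,zb),(0,255,255))]
crop(t,205,115,50,50,12,"b3o.png",ov);crop(s,165,140,50,55,11,"b4o.png",ov)
a=[cv2.resize(cv2.imread("pics/"+n),(400,400)) for n in("b3.png","b3o.png","b4.png","b4o.png")]
cv2.imwrite("pics/b34.png",cv2.resize(np.vstack([np.hstack(a[:2]),np.hstack(a[2:])]),(600,600)))
E
```

```text
6.65 [569.4 152.5 155.4] [-1.7999e+02  1.0000e-02  1.7999e+02] [-0.7  0.5 -2.3] 11.3
```

View pics/b34.png

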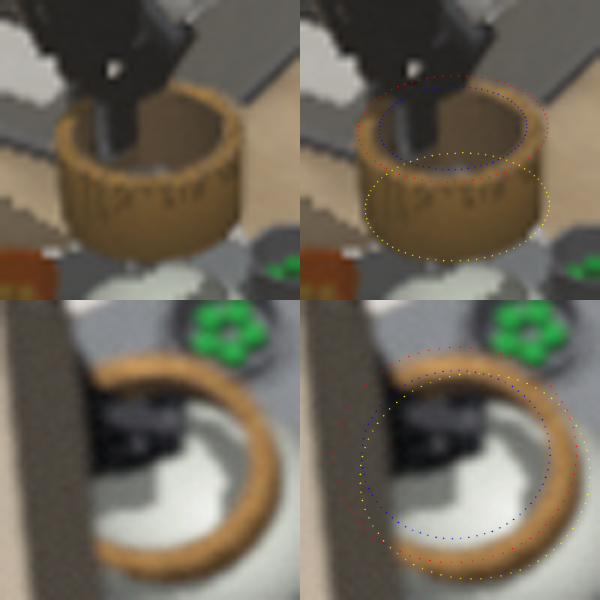

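{"method": "jog_arm", "body": {"targets": [[-0.001,0,0.01,0,0,0,1],[-0.002,0,0.02,0,0,0,1],[-0.003,0,0.03,0,0,0,1],[-0.003,0,0.038,0,0,0,1],[-0.003,0,0.044,0,0,0,1]]}}

```text
time: 7.07
tool_pos: [571.3, 153.2, 109.0]
tcp_rot: [-180.0, -0.2, -179.9]
ft_force: [-0.5, 0.0, -2.1]
finger_gap: 11.1
```

{"method": "jog_arm", "body": {"targets": [[0,0,0.003,0,0,0,1],[0,0,0.005,0,0,0,1],[0,0,0.006,0,0,0,1],[0,0,0.006,0,0,0,1],[0,0,0.006,0,0,0,1]]}}

```text
time: 7.48
tool_pos: [572.7, 153.5, 105.8]
tcp_rot: [180.0, 0.0, -179.9]
ft_force: [0.1, -0.1, -0.9]
finger_gap: 11.2
```

```bash
python3 - <<'E'
from plan import *
t=r.snapshot("scene"); s=r.snapshot("top")
now()
c=(570.7,110.6); g=r.sense()['tool_pos'];zb=g[2]-16.2
ov=[(circ(c,47.5,zb+48),(0,0,255)),(circ(c,37,zb+48),(255,0,0)),(circ(c,47.5,zb),(0,255,255))]
crop(t,200,120,70,70,8,"b3.png");crop(s,160,140,70,70,8,"b4.png")
crop(t,200,120,70,70,8,"b3o.png",ov);crop(s,160,140,70,70,8,"b4o.png",ov)
a=[cv2.resize(cv2.imread("pics/"+n),(400,400)) for n in("b3.png","b3o.png","b4.png","b4o.png")]
cv2.imwrite("pics/b5.png",cv2.resize(np.vstack([np.hstack(a[:2]),np.hstack(a[2:])]),(600,600)))
E
```

```text
7.58 [572.7 153.5 105.9] [ 1.7999e+02  6.0000e-02 -1.7993e+02] [ 0.3 -0.2 -0.6] 11.7
```

View pics/b5.png

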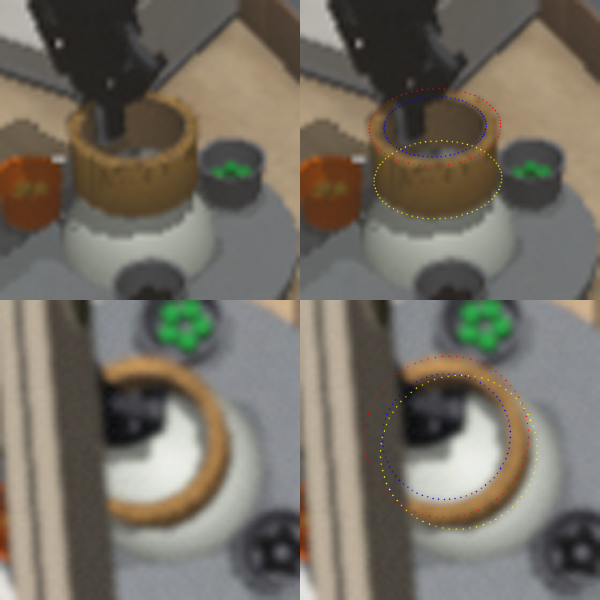

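{"method": "jog_arm", "body": {"targets": [[0,0,0.002,0,0,0,1],[0,0,0.004,0,0,0,1],[0,0,0.006,0,0,0,1],[0,0,0.007,0,0,0,1],[0,0,0.007,0,0,0,1]]}}

```text
time: 8.0
tool_pos: [572.0, 153.3, 97.7]
tcp_rot: [-180.0, -0.0, -179.9]
ft_force: [-0.0, 0.3, -1.6]
finger_gap: 11.6
```

{"method": "jog_arm", "body": {"targets": [[0,0,0.0005,0,0,0,1],[0,0,0.001,0,0,0,1],[0,0,0.001,0,0,0,1]]}}

```text
time: 8.25
tool_pos: [572.3, 153.4, 97.2]
tcp_rot: [180.0, -0.0, -179.9]
ft_force: [0.8, 0.4, -0.8]
finger_gap: 11.3
```

{"method": "jog_arm", "body": {"targets": [[0,0,0.0005,0,0,0,1],[0,0,0.001,0,0,0,1],[0,0,0.001,0,0,0,1]]}}

```text
time: 8.5
tool_pos: [572.3, 153.4, 96.2]
tcp_rot: [-180.0, -0.0, -179.9]
ft_force: [0.4, -0.2, -1.5]
finger_gap: 10.8
```

{"method": "jog_arm", "body": {"targets": [[0,0,0.0005,0,0,0,1],[0,0,0.001,0,0,0,1],[0,0,0.001,0,0,0,1]]}}

```text
time: 8.75
tool_pos: [572.2, 153.4, 95.2]
tcp_rot: [-180.0, -0.0, -179.9]
ft_force: [-0.1, 0.2, -0.9]
finger_gap: 11.4
```

{"method": "jog_arm", "body": {"targets": [[0,0,0.0005,0,0,0,1],[0,0,0.001,0,0,0,1],[0,0,0.001,0,0,0,1]]}}

```text
time: 9.0
tool_pos: [572.2, 153.4, 94.1]
tcp_rot: [-180.0, -0.0, -179.9]
ft_force: [-0.4, 0.5, -0.5]
finger_gap: 10.9
```

{"method": "jog_arm", "body": {"targets": [[0,0,0.0005,0,0,0,1],[0,0,0.001,0,0,0,1],[0,0,0.001,0,0,0,1]]}}

```text
time: 9.25
tool_pos: [572.3, 153.4, 93.1]
tcp_rot: [-180.0, -0.0, -179.9]
ft_force: [-0.4, -0.3, -1.8]
finger_gap: 11.4
```

```bash
python3 - <<'E'
from plan import *
t=r.snapshot("scene"); s=r.snapshot("top")
now()
c=(570.7,110.6); g=r.sense()['tool_pos'];zb=80
ov=[(circ(c,47.5,zb+48),(0,0,255)),(circ(c,37,zb+48),(255,0,0)),(circ(c,47.5,zb),(0,255,255))]
crop(t,200,120,70,70,8,"b3.png");crop(s,160,140,70,70,8,"b4.png")
crop(t,200,120,70,70,8,"b3o.png",ov);crop(s,160,140,70,70,8,"b4o.png",ov)
a=[cv2.resize(cv2.imread("pics/"+n),(400,400)) for n in("b3.png","b3o.png","b4.png","b4o.png")]
cv2.imwrite("pics/b6.png",cv2.resize(np.vstack([np.hstack(a[:2]),np.hstack(a[2:])]),(600,600)))
E
```

```text
9.35 [572.3 153.4  93.2] [-1.8000e+02 -1.0000e-02 -1.7993e+02] [-0.1 -0.1 -1.1] 11.1
```

View pics/b6.png

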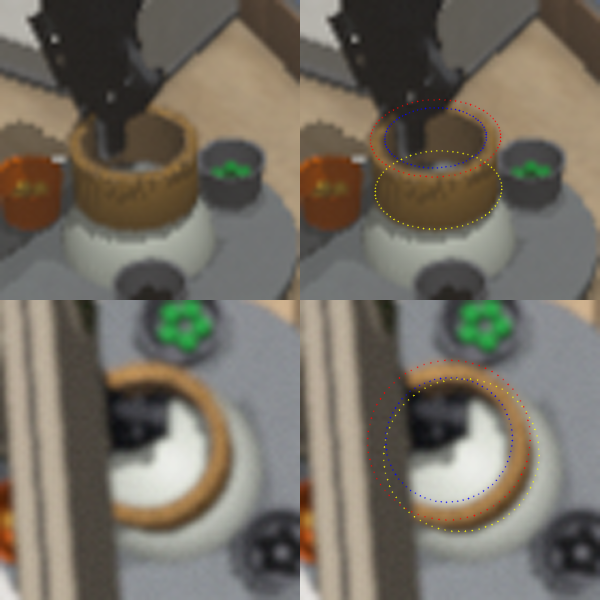

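{"method": "jog_arm", "body": {"targets": [[0,0,0.0005,0,0,0,1],[0,0,0.001,0,0,0,1],[0,0,0.001,0,0,0,1]]}}

```text
time: 9.6
tool_pos: [572.3, 153.4, 92.2]
tcp_rot: [-180.0, -0.0, -179.9]
ft_force: [0.1, -0.2, -2.1]
finger_gap: 11.2
```

{"method": "jog_arm", "body": {"targets": [[0,0,0.0005,0,0,0,1],[0,0,0.001,0,0,0,1],[0,0,0.001,0,0,0,1]]}}

```text
time: 9.85
tool_pos: [572.3, 153.4, 91.1]
tcp_rot: [-180.0, -0.0, -179.9]
ft_force: [-0.5, -0.3, -1.8]
finger_gap: 11.1
```

```bash
python3 - <<'E'
from plan import *
t=r.snapshot("scene"); s=r.snapshot("top")
now()
c=(570.7,110.6); zb=80
ov=[(circ(c,47.5,zb+48),(0,0,255)),(circ(c,37,zb+48),(255,0,0)),(circ(c,47.5,zb),(0,255,255))]
crop(t,205,120,60,60,12,"b3.png");crop(t,205,120,60,60,12,"b3o.png",ov)
crop(s,160,140,70,70,10,"b7t.png",ov)
a=[cv2.resize(cv2.imread("pics/"+n),(400,400)) for n in("b3.png","b3o.png")]
cv2.imwrite("pics/b7.png",np.hstack(a))
E
```

```text
9.95 [572.3 153.4  91.2] [-180.     -0.   -179.93] [ 0.7  0.5 -1.8] 11.2
```

View pics/b7.png

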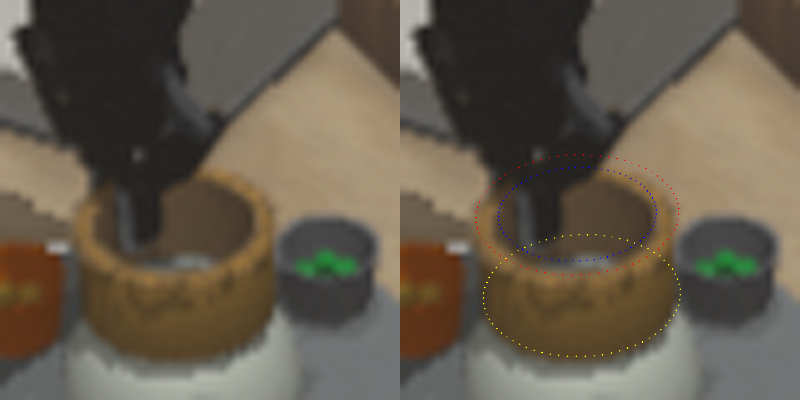

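View pics/b7t.png

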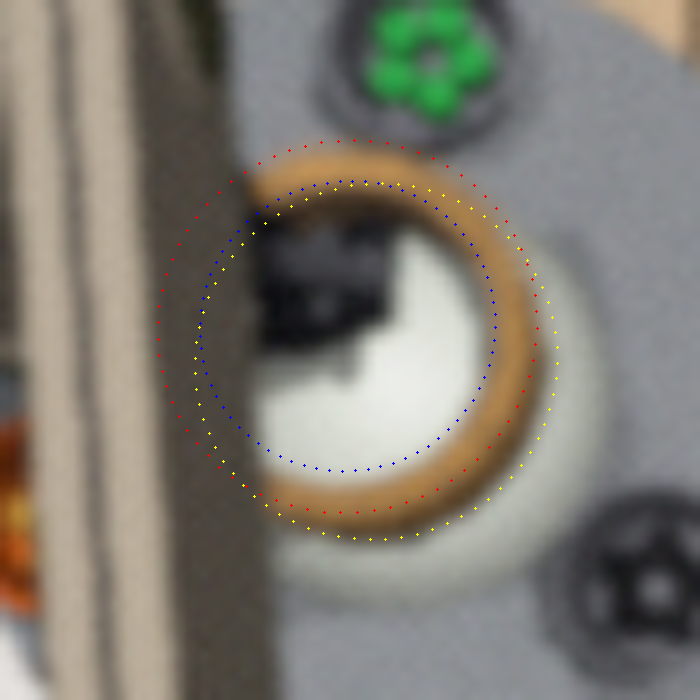

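{"method": "jog_arm", "body": {"targets": [[0,0,0.0005,0,0,0,1],[0,0,0.001,0,0,0,1],[0,0,0.001,0,0,0,1]]}}

```text
time: 10.2
tool_pos: [572.4, 153.4, 90.3]
tcp_rot: [-180.0, 0.0, -179.9]
ft_force: [-0.3, 0.3, -1.6]
finger_gap: 11.2
```

{"method": "jog_arm", "body": {"targets": [[0,0,0.0005,0,0,0,1],[0,0,0.001,0,0,0,1],[0,0,0.001,0,0,0,1]]}}

```text
time: 10.45
tool_pos: [572.6, 153.5, 89.8]
tcp_rot: [180.0, 0.0, -179.9]
ft_force: [-1.2, -0.2, 3.0]
finger_gap: 11.0
```

```bash
python3 - <<'E'
from plan import *
t=r.snapshot("scene"); 
s=now(); print(s['wrist_torque'])
E
```

```text
10.5 [572.6 153.5  89.8] [ 1.8000e+02  4.0000e-02 -1.7993e+02] [-0.6 -0.3  3.4] 11.1
[-0.00673305  0.20037918  0.01414912]
```

{"method": "jog_arm", "body": {"targets": [[0,0,0.0005,0,0,0,1],[0,0,0.001,0,0,0,1],[0,0,0.001,0,0,0,1]]}}

```text
time: 10.75
tool_pos: [572.9, 153.6, 89.5]
tcp_rot: [180.0, 0.1, -179.9]
ft_force: [-2.8, 1.0, 8.5]
finger_gap: 11.2
```

```bash
python3 - <<'E'
from plan import *
s=now(); print(s['wrist_torque'])
t=r.snapshot("scene")
s=now(); print(s['wrist_torque'])
c=(570.7,110.6); zb=80
ov=[(circ(c,47.5,zb+48),(0,0,255)),(circ(c,37,zb+48),(255,0,0)),(circ(c,47.5,zb),(0,255,255))]
crop(t,205,120,60,60,12,"b3.png");crop(t,205,120,60,60,12,"b3o.png",ov)
a=[cv2.resize(cv2.imread("pics/"+n),(400,400)) for n in("b3.png","b3o.png")]
cv2.imwrite("pics/b8.png",np.hstack(a))
E
```

```text
10.75 [572.9 153.6  89.5] [ 1.7999e+02  8.0000e-02 -1.7993e+02] [-2.8  1.   8.5] 11.2
[-0.19058102  0.56090549 -0.09786514]
10.8 [572.9 153.6  89.5] [ 1.7999e+02  8.0000e-02 -1.7993e+02] [-2.2 -0.1  7.8] 11.1
[-0.26057622  0.59165246 -0.08210246]
```

View pics/b8.png

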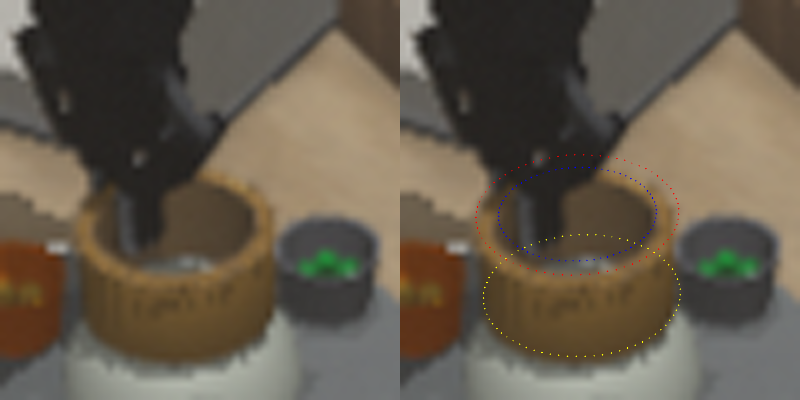

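{"method": "jog_arm", "body": {"targets": [[0,0,-0.001,0,0,0,1],[0,0,-0.002,0,0,0,1],[0.001,0,-0.002,0,0,0,1],[0.002,0,-0.002,0,0,0,1],[0.002,0,-0.002,0,0,0,1]]}}

```text
time: 11.22
tool_pos: [570.5, 153.3, 90.2]
tcp_rot: [-180.0, 0.0, -179.9]
ft_force: [0.8, -0.2, -0.1]
finger_gap: 11.2
```

{"method": "jog_arm", "body": {"targets": [[0,0,0.0005,0,0,0,1],[0,0,0.001,0,0,0,1],[0,0,0.001,0,0,0,1],[0,0,0.001,0,0,0,1]]}}

```text
time: 11.55
tool_pos: [570.7, 153.5, 89.8]
tcp_rot: [180.0, 0.0, -179.9]
ft_force: [0.5, -0.2, 4.7]
finger_gap: 11.2
```

```bash
python3 - <<'E'
from plan import *
s=now(); print(s['wrist_torque'])
E
```

```text
11.55 [570.7 153.5  89.8] [ 1.8000e+02  5.0000e-02 -1.7993e+02] [ 0.5 -0.2  4.7] 11.2
[-0.25205413 -0.16025212  0.04403951]
```

{"method": "jog_arm", "body": {"targets": [[0,0,0.0005,0,0,0,1],[0,0,0.001,0,0,0,1],[0,0,0.001,0,0,0,1],[0,0,0.001,0,0,0,1]]}}

```text
time: 11.88
tool_pos: [571.0, 153.6, 89.5]
tcp_rot: [180.0, 0.1, -179.9]
ft_force: [0.2, -0.3, 8.9]
finger_gap: 11.2
```

```bash
python3 - <<'E'
from plan import *
s=now(); print(s['wrist_torque'])
E
```

```text
11.88 [571.  153.6  89.5] [ 1.7999e+02  9.0000e-02 -1.7993e+02] [ 0.2 -0.3  8.9] 11.2
[-0.32778317  0.11540799 -0.08378435]
```

{"method": "jog_arm", "body": {"targets": [[0,0,-0.0005,0,0,0,1],[0,0,-0.0005,0,0,0,1],[0,0,-0.0005,0,0,0,1]], "newtons": 20}}

```text
time: 12.13
tool_pos: [571.0, 153.5, 89.6]
tcp_rot: [180.0, 0.1, -179.9]
ft_force: [-0.1, 1.0, 7.0]
finger_gap: 11.3
```

{"method": "jog_arm", "body": {"targets": [[0,0,0,0,0,0,0.86],[0,0,0,0,0,0,0.84],[0,0,0,0,0,0,0.82],[0,0,0,0,0,0,0.8],[0,0,0,0,0,0,0.79]]}}

```text
time: 12.55
tool_pos: [569.8, 153.3, 88.1]
tcp_rot: [-180.0, -0.1, -179.9]
ft_force: [-0.2, 0.8, 0.8]
finger_gap: 18.1
```

```bash
python3 - <<'E'
from plan import *
s=now(); print(s['wrist_torque'])
t=r.snapshot("scene");s=r.snapshot("top")
crop(t,205,120,60,60,12,"b3.png");crop(s,160,140,70,70,10,"b4.png")
a=[cv2.resize(cv2.imread("pics/"+n),(400,400)) for n in("b3.png","b4.png")]
cv2.imwrite("pics/b9.png",np.hstack(a))
E
```

```text
12.55 [569.8 153.3  88.1] [-1.7999e+02 -7.0000e-02 -1.7993e+02] [-0.2  0.8  0.8] 18.1
[ 0.01074445 -0.02581866 -0.03866645]
```

View pics/b9.png

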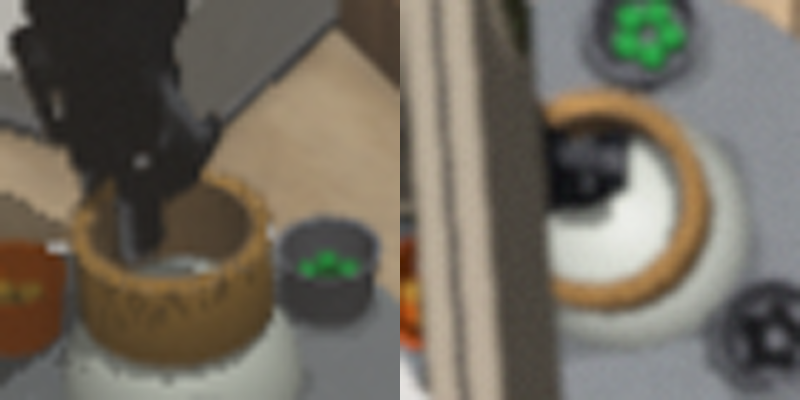

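{"method": "jog_arm", "body": {"targets": [[0,0,-0.003,0,0,0,0.79],[0,0,-0.008,0,0,0,0.79],[0,0,-0.015,0,0,0,0.79],[0,0,-0.025,0,0,0,0.79],[0,0,-0.035,0,0,0,0.79]]}}

```text
time: 13.07
tool_pos: [570.5, 153.4, 125.1]
tcp_rot: [180.0, 0.0, -179.9]
ft_force: [-0.4, 0.5, -1.4]
finger_gap: 18.1
```

{"method": "jog_arm", "body": {"targets": [[0,0,-0.015,0,0,0,0.79],[0,0,-0.035,0,0,0,0.79],[0,0,-0.055,0,0,0,0.79],[0,0,-0.07,0,0,0,0.6],[0,0,-0.08,0,0,0,0.5]]}}

```text
time: 13.48
tool_pos: [571.5, 153.6, 207.6]
tcp_rot: [180.0, 0.2, -179.9]
ft_force: [0.3, 0.4, 0.5]
finger_gap: 41.3
```

```bash
python3 - <<'E'
from plan import *
s=now()
plan(s['tool_pos'],180,[629.6,197.5,200],56.8,4,0.45)
c=(570.7,110.6); zb=80
ov=[(circ(c,47.5,zb+48),(0,0,255)),(circ(c,37,zb+48),(255,0,0)),(circ(c,47.5,zb),(0,255,255))]
t=r.snapshot("scene");s=r.snapshot("top")
crop(t,205,120,60,60,12,"b3.png",ov);crop(s,160,140,70,70,10,"b4.png",ov)
a=[cv2.resize(cv2.imread("pics/"+n),(400,400)) for n in("b3.png","b4.png")]
cv2.imwrite("pics/b10.png",np.hstack(a))
E
```

```text
13.48 [571.5 153.6 207.6] [ 179.96    0.24 -179.93] [0.3 0.4 0.5] 41.3
[-0.0029, 0.0022, 0.0004, 0, 0, 0.1075, 0.45],[-0.0058, 0.0044, 0.0008, 0, 0, 0.215, 0.45],[-0.0087, 0.0066, 0.0011, 0, 0, 0.3225, 0.45],[-0.0116, 0.0088, 0.0015, 0, 0, 0.43, 0.45],[-0.0145, 0.011, 0.0019, 0, 0, 0.5376, 0.45],
[-0.0014, 0.0034, 0.0004, 0, 0, 0.1075, 0.45],[-0.0027, 0.0067, 0.0008, 0, 0, 0.215, 0.45],[-0.0041, 0.0101, 0.0011, 0, 0, 0.3225, 0.45],[-0.0055, 0.0135, 0.0015, 0, 0, 0.43, 0.45],[-0.0069, 0.0169, 0.0019, 0, 0, 0.5376, 0.45],
[0.0005, 0.0036, 0.0004, 0, 0, 0.1075, 0.45],[0.0011, 0.0072, 0.0008, 0, 0, 0.215, 0.45],[0.0016, 0.0108, 0.0011, 0, 0, 0.3225, 0.45],[0.0022, 0.0144, 0.0015, 0, 0, 0.43, 0.45],[0.0027, 0.018, 0.0019, 0, 0, 0.5376, 0.45],
[0.0023, 0.0028, 0.0004, 0, 0, 0.1075, 0.45],[0.0046, 0.0056, 0.0008, 0, 0, 0.215, 0.45],[0.0069, 0.0084, 0.0011, 0, 0, 0.3225, 0.45],[0.0093, 0.0112, 0.0015, 0, 0, 0.43, 0.45],[0.0116, 0.014, 0.0019, 0, 0, 0.5376, 0.45],
```

View pics/b10.png

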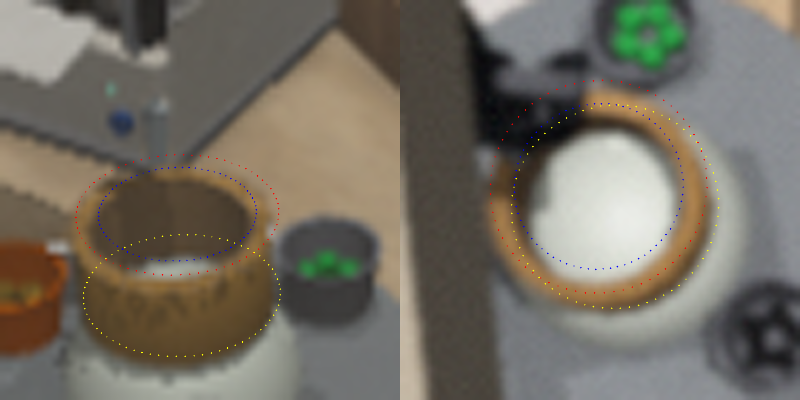

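{"method": "jog_arm", "body": {"targets": [[-0.003,0.002,0,0,0,0.108,0.45],[-0.006,0.004,0,0,0,0.215,0.45],[-0.009,0.007,0,0,0,0.323,0.45],[-0.012,0.009,0,0,0,0.43,0.45],[-0.0145,0.011,0,0,0,0.538,0.45]]}}

```text
time: 14.0
tool_pos: [584.3, 164.4, 202.4]
tcp_rot: [-179.9, -0.1, 148.9]
ft_force: [-0.3, 0.2, 0.4]
finger_gap: 47.0
```

{"method": "jog_arm", "body": {"targets": [[-0.001,0.003,0,0,0,0.108,0.45],[-0.003,0.007,0,0,0,0.215,0.45],[-0.004,0.01,0,0,0,0.323,0.45],[-0.0055,0.0135,0,0,0,0.43,0.45],[-0.007,0.017,0,0,0,0.538,0.45]]}}

```text
time: 14.42
tool_pos: [599.0, 175.4, 202.3]
tcp_rot: [-179.9, -0.0, 118.1]
ft_force: [0.2, 0.4, -0.4]
finger_gap: 47.0
```

{"method": "jog_arm", "body": {"targets": [[0,0.004,0,0,0,0.108,0.45],[0.001,0.007,0,0,0,0.215,0.45],[0.0015,0.011,0,0,0,0.323,0.45],[0.002,0.0145,0,0,0,0.43,0.45],[0.0025,0.018,0,0,0,0.538,0.45]]}}

```text
time: 14.83
tool_pos: [613.7, 186.2, 202.3]
tcp_rot: [-179.9, 0.0, 87.3]
ft_force: [0.7, -0.8, 0.3]
finger_gap: 47.0
```

{"method": "jog_arm", "body": {"targets": [[0.002,0.003,0,0,0,0.108,0.45],[0.005,0.0055,0,0,0,0.215,0.45],[0.007,0.0085,0,0,0,0.323,0.45],[0.009,0.011,0,0,0,0.43,0.45],[0.0115,0.014,0,0,0,0.538,0.45]]}}

```text
time: 15.25
tool_pos: [628.1, 197.0, 202.3]
tcp_rot: [-179.9, 0.1, 56.5]
ft_force: [0.4, -0.4, -0.2]
finger_gap: 46.8
```

```bash
python3 - <<'E'
from plan import *
s=now()
t=r.snapshot("scene");s=r.snapshot("top")
np.savez("seat.npz",t=t["pixels"],s=s["pixels"])
crop(t,190,90,100,110,7,"d1.png");crop(s,130,110,130,130,6,"d2.png")
E
```

```text
15.25 [628.1 197.  202.3] [-1.7992e+02  9.0000e-02  5.6460e+01] [ 0.4 -0.4 -0.2] 46.8
```

View pics/d1.png

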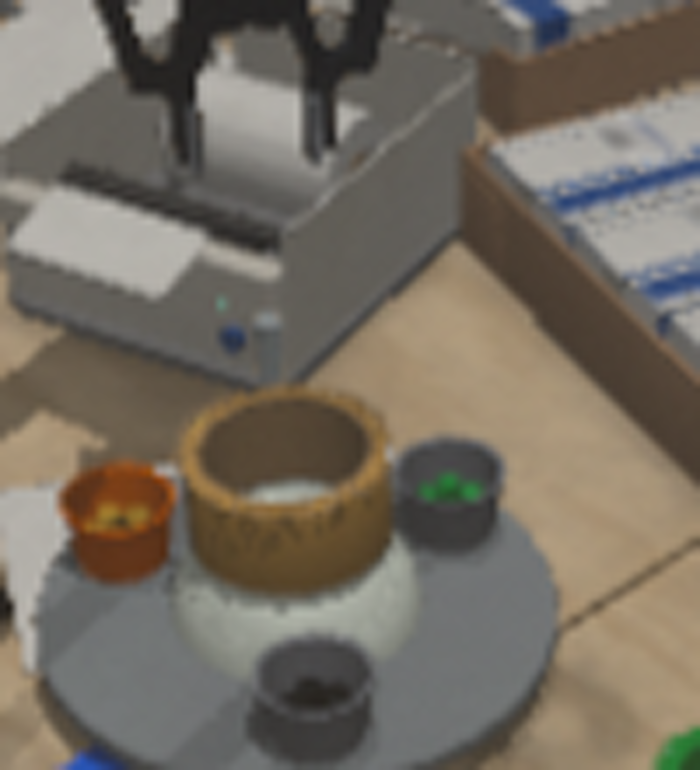

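View pics/d2.png

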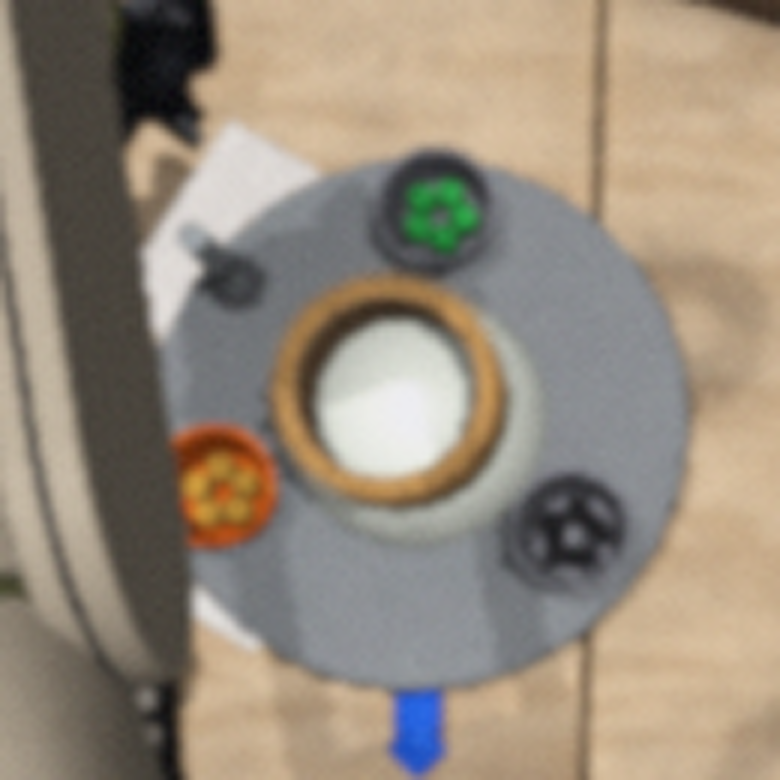

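```bash
cat > fitroll.py <<'E'
from plan import *
from scipy.optimize import minimize, least_squares
def rollmask(S,cen,half=24):
    im=cv2.cvtColor(S["pixels"],cv2.COLOR_RGB2HSV)
    m=cv2.inRange(im,(8,70,40),(25,255,255))
    k,l,st,ce=cv2.connectedComponentsWithStats(m)
    u,v=[int(x) for x in cen]
    ids=[i for i in range(1,k) if st[i,4]>100]; i=min(ids,key=lambda i:np.hypot(*(ce[i]-cen)))
    return (l==i).astype(np.uint8),st[i],ce[i]
def model(S,p,W=384,H=512,k=4,box=None):
    # filled silhouette of ring with hole seen through; p: x,y,zc,tx,ty (tilt rad)
    x,y,z,tx,ty=p
    R=Ro.from_rotvec([tx,ty,0]).as_matrix()
    def ring(rad,h):
        a=np.linspace(0,2*np.pi,120,endpoint=False); P=np.c_[rad*np.cos(a),rad*np.sin(a),0*a+h]
        return proj(S,P@R.T+[x,y,z])
    x0,y0,w,h=box
    im=np.zeros((h*k,w*k),np.uint8)
    def poly(P): return np.round((P-[x0,y0]+.5)*k-.5).astype(np.int32)
    o1,o2=ring(47.5,-24),ring(47.5,24); i1,i2=ring(37,-24),ring(37,24)
    hull=cv2.convexHull(np.vstack([poly(o1),poly(o2)])); cv2.fillPoly(im,[hull],255)
    a=np.zeros_like(im);b=np.zeros_like(im);cv2.fillPoly(a,[poly(i1)],255);cv2.fillPoly(b,[poly(i2)],255)
    im[(a>0)&(b>0)]=0
    return cv2.resize(im,(w,h),interpolation=cv2.INTER_AREA)/255.
E
python3 - <<'E'
from fitroll import *
t=r.snapshot("scene");s=r.snapshot("top")
data=[]
for S,cen,bx in((t,(231,157),(205,135,55,50)),(s,(195,175),(170,150,50,50))):
    m,st,ce=rollmask(S,cen); print(st,ce)
    x0,y0,w,h=bx; data.append((S,m[y0:y0+h,x0:x0+w].astype(float),bx))
    cv2.imwrite(f"pics/m{x0}.png",cv2.resize(m[y0:y0+h,x0:x0+w]*255,None,fx=6,fy=6,interpolation=0))
a=np.hstack([cv2.resize(cv2.imread(f"pics/m{i}.png"),(300,300)) for i in(205,170)]);cv2.imwrite("pics/mm.png",a)
def cost(p,use):
    c=0
    for i in use:
        S,m,bx=data[i]
        c+=((cv2.GaussianBlur(model(S,p,box=bx),(0,0),1.)-cv2.GaussianBlur(m,(0,0),1.))**2).sum()
    return c
for use in((0,1),(0,),(1,)):
  best=None
  f=lambda v:cost([v[0],v[1],v[2],v[3]/100,v[4]/100],use)
  o=minimize(f,[570,110,103,0,0],method="Nelder-Mead",options=dict(initial_simplex=np.array([[570,110,103,0,0]]+[[570,110,103,0,0]]*5)+np.vstack([np.zeros(5),np.diag([4,4,4,6,6])]),maxiter=500))
  print(use,o.x.round(2),o.fun, f([570.7,110.6,104,0,0]))
E
```

```text
[180  80  27  10 112] [193.07142857  83.97321429]
[175 155  39  39 589] [193.36162988 173.72325976]
(0, 1) [574.28 119.13  73.89  53.62 -44.54] 531.5538627543751 824.143412776356
(0,) [568.72 119.75 100.06  71.1  -59.78] 226.7895715377997 717.5812874606703
(1,) [567.24 112.89 103.87   7.83 -10.08] 5.067324944255837 106.56212531568562
```

View pics/mm.png

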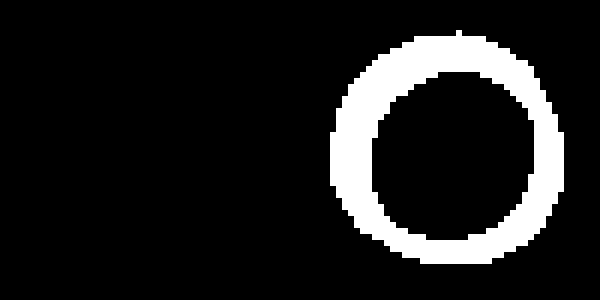

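```bash
cat > fr2.py <<'E'
from fitroll import *
def run(tag,t=None,s=None,boxes=((212,140,38,40),(170,150,50,50)),seed=(231,157)):
    t=t or r.snapshot("scene");s=s or r.snapshot("top")
    data=[]; ims=[]
    for S,bx in((t,boxes[0]),(s,boxes[1])):
        x0,y0,w,h=bx; im=cv2.cvtColor(S["pixels"],cv2.COLOR_RGB2HSV)[y0:y0+h,x0:x0+w]
        m=cv2.inRange(im,(8,60,25),(28,255,255)); k,l,st,_=cv2.connectedComponentsWithStats(m)
        i=1+np.argmax(st[1:,4]); m=(l==i).astype(np.uint8); m=cv2.morphologyEx(m,cv2.MORPH_CLOSE,np.ones((3,3)))
        data.append((S,m.astype(float),bx))
        c=cv2.resize(cv2.cvtColor(S["pixels"],cv2.COLOR_RGB2BGR)[y0:y0+h,x0:x0+w],(300,300)); mm=cv2.resize(m*255,(300,300),interpolation=0)
        cn,_=cv2.findContours(mm,cv2.RETR_LIST,cv2.CHAIN_APPROX_NONE); cv2.drawContours(c,cn,-1,(0,0,255),1); ims.append(c)
    cv2.imwrite(f"pics/{tag}.png",np.hstack(ims))
    def cost(p,use):
        return sum(((cv2.GaussianBlur(model(data[i][0],p,box=data[i][2]),(0,0),1.)-cv2.GaussianBlur(data[i][1],(0,0),1.))**2).sum() for i in use)
    for use in((0,1),(0,),(1,)):
        f=lambda v:cost([v[0],v[1],v[2],v[3]/100,v[4]/100],use)
        b=np.array([570,110,103,0,0.])
        o=minimize(f,b,method="Nelder-Mead",options=dict(initial_simplex=b+np.vstack([np.zeros(5),np.diag([4,4,4,6,6])]),maxiter=600))
        print(use,o.x.round(2),round(o.fun,1), round(f([570.7,110.6,104,0,0]),1))
        g=lambda v:f([v[0],v[1],v[2],0,0])
        o=minimize(g,b[:3],method="Nelder-Mead",options=dict(initial_simplex=b[:3]+np.vstack([np.zeros(3),np.diag([4,4,4])])))
        print("   level:",o.x.round(2),round(o.fun,1))
E
python3 -c "
from fr2 import *
run('f1')"
```

```text
(0, 1) [568.37 113.18 100.49   3.79  -6.54] 181.0 276.5
   level: [567.75 113.22 101.77] 204.8
(0,) [567.18 109.58 103.47   5.68  -0.8 ] 168.8 183.1
   level: [527.74  62.06 152.37] 154.8
(1,) [566.94 112.68 104.86   5.97  -7.99] 5.5 93.4
   level: [567.39 113.2  103.55] 29.1
```

View pics/f1.png

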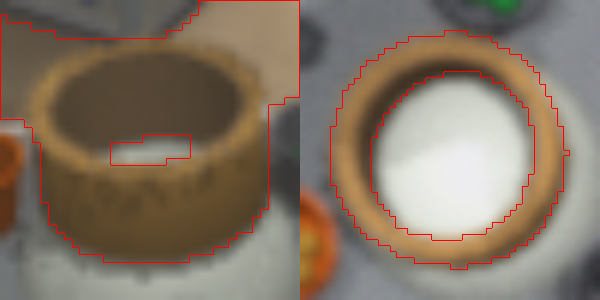

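```bash
python3 - <<'E'
from fitroll import *
t=r.snapshot("scene");s=r.snapshot("top")
def ovl(p):
    R=Ro.from_rotvec([p[3],p[4],0]).as_matrix(); o=[]
    for rad,h,col in((47.5,24,(0,0,255)),(37,24,(255,0,0)),(47.5,-24,(0,255,255))):
        o.append((circ((0,0),rad,h,90)@R.T+p[:3],col))
    return o
out=[]
for p in ([570.7,110.6,104,0,0],[567.5,113.2,103.5,0,0],[567,112.7,104,.06,-.08]):
    crop(t,212,138,42,42,9,"x.png",ovl(p)); a=cv2.resize(cv2.imread("pics/x.png"),(266,266))
    crop(s,172,150,44,44,9,"x.png",ovl(p)); b=cv2.resize(cv2.imread("pics/x.png"),(266,266))
    out.append(np.vstack([a,b]))
cv2.imwrite("pics/f2.png",np.hstack(out))
E
```

```text
(no output)
```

View pics/f2.png

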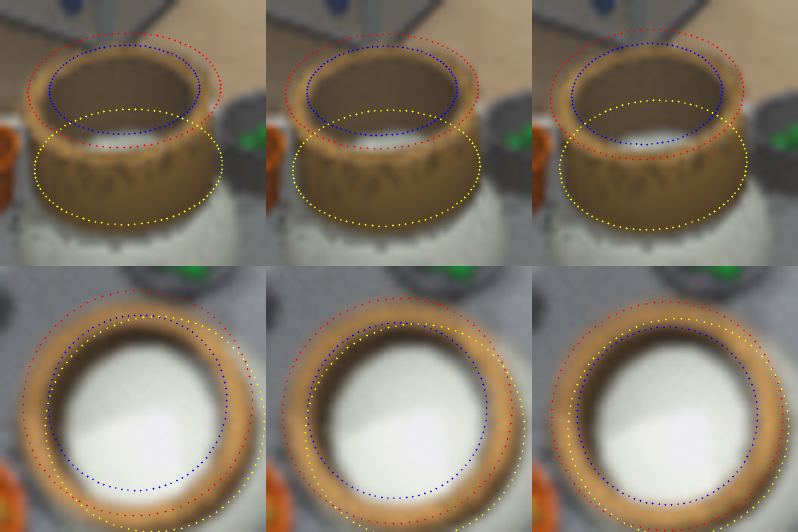

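```bash
python3 - <<'E'
from fitroll import *
t=r.snapshot("scene")
crop(t,208,136,50,44,14,"e1.png")
im=cv2.imread("pics/e1.png")
for i in range(0,50,5):
    cv2.putText(im,str(208+i),(i*14+7,10),0,.35,(255,255,255),1); cv2.line(im,(i*14+7,12),(i*14+7,16),(255,255,255),1)
for i in range(0,44,4):
    cv2.putText(im,str(136+i),(0,i*14+11),0,.35,(255,255,255),1)
cv2.imwrite("pics/e1.png",im)
P=circ((570.7,110.6),47.5,128,360); q=proj(t,P); print(q.min(0),q.max(0))
P=circ((570.7,110.6),37,128,360); q=proj(t,P); print(q.min(0),q.max(0))
E
```

```text
[215.86135769 142.68104473] [246.28809916 160.72331138]
[219.24161945 144.56715507] [242.93811968 158.61575029]
```

View pics/e1.png

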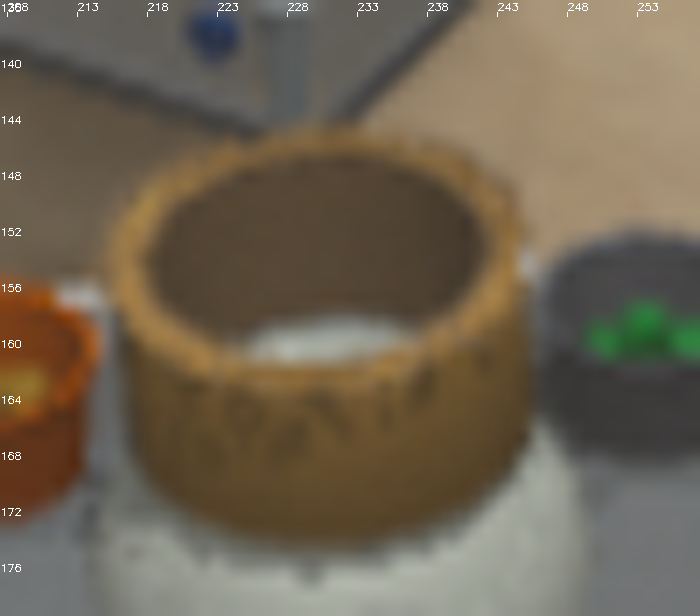

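```bash
python3 - <<'E'
from fitroll import *
t=r.snapshot("scene");s=r.snapshot("top")
# top view hand-zoom
crop(s,170,150,50,50,13,"e2.png")
im=cv2.imread("pics/e2.png")
for i in range(0,50,5):
    cv2.putText(im,str(170+i),(i*13+6,10),0,.35,(255,0,255),1); cv2.putText(im,str(150+i),(0,i*13+10),0,.35,(255,0,255),1)
cv2.imwrite("pics/e2.png",im)
E
```

```text
(no output)
```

View pics/e2.png

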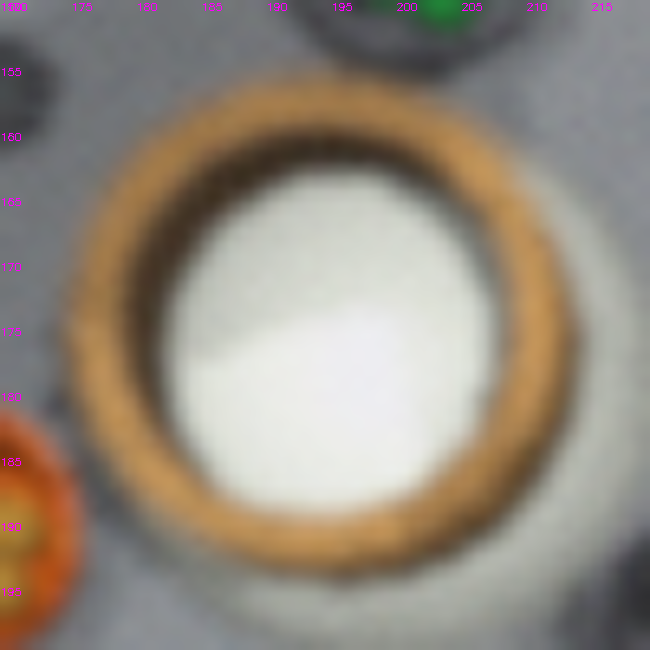

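```bash
python3 - <<'E'
from fitroll import *
t=r.snapshot("scene");s=r.snapshot("top")
def bb(S,p,rad,h):
    R=Ro.from_rotvec([p[3]/100,p[4]/100,0]).as_matrix(); q=proj(S,circ((0,0),rad,h,360)@R.T+p[:3]); return np.r_[q.min(0),q.max(0)]
def res(p,st=1):
    ro,ri=p[5],p[6]; pp=p[:5]
    e=[bb(t,pp,ro,24)-[215.2,144.6,245.0,162.5],bb(s,pp,ro,24)-[174.9,155.3,213.3,193.3],bb(s,pp,ri,24)-[179.3,159.3,208.4,189.1],
       [(bb(t,pp,ro,-24)[3]-174.4)],[(bb(t,pp,ri,24)-[217.9,0,242.6,0])[0],(bb(t,pp,ri,24)-[217.9,0,242.6,0])[2]],
       [(p[5]-47.5)*.3,(p[6]-37)*.3]]
    return np.concatenate(e)
b=[570,110,104,0,0,47.5,37]
o=least_squares(res,b,x_scale=[1,1,1,1,1,.5,.5]); print(o.x.round(2),o.fun.round(2))
J=o.jac; print("sd(px .3)",(0.3*np.sqrt(np.diag(np.linalg.inv(J.T@J)))).round(2))
def res0(v): return res([v[0],v[1],v[2],0,0,v[3],v[4]])
o=least_squares(res0,[570,110,104,47.5,37]);print(o.x.round(2),o.fun.round(2))
# seat geometry: sphere centre (570.7,110.6,32)
E
```

```text
[567.41 110.19  98.93  -6.21  -3.77  48.04  37.73] [-0.53 -0.14  0.22 -0.08  0.33 -0.06 -0.34 -0.3  -0.04 -0.05  0.5  -0.18
  0.31  0.05 -0.66  0.16  0.22]
sd(px .3) [0.79 0.91 0.91 3.63 3.03 0.35 0.33]
[566.55 111.58  98.9   47.82  37.61] [-0.55 -0.28  0.24  0.06  0.17  0.15 -0.21 -0.49 -0.16  0.1   0.63 -0.33
  0.3   0.03 -0.61  0.1   0.18]
```

```bash
python3 - <<'E'
from fitroll import *
t=r.snapshot("scene");s=r.snapshot("top")
t0=cv2.imread("pics/scene0.png");s0=cv2.imread("pics/top0.png")
def big(im,x0,y0,w,h,k,n):
    a=cv2.resize(im[y0:y0+h,x0:x0+w],None,fx=k,fy=k,interpolation=cv2.INTER_CUBIC)
    for i in range(0,w,5): cv2.putText(a,str(x0+i),(i*k+k//2,10),0,.35,(255,0,255),1)
    for i in range(0,h,5): cv2.putText(a,str(y0+i),(0,i*k+k//2+3),0,.35,(255,0,255),1)
    cv2.imwrite("pics/"+n,a)
big(t0,208,150,55,45,12,"g1.png"); big(s0,172,154,54,54,11,"g2.png")
# sphere silhouette prediction
def sph(S,c,rad=60):
    R,o=cam(S); d=np.array(c)-o; D=np.linalg.norm(d); n=d/D
    a=np.cross(n,[0,0,1.]);a/=np.linalg.norm(a);b=np.cross(n,a); al=np.arcsin(rad/D)
    th=np.linspace(0,2*np.pi,360); P=o+(np.cos(al)*n)[None]*D*np.cos(al)+D*np.cos(al)*np.sin(al)*(np.outer(np.cos(th),a)+np.outer(np.sin(th),b))
    return proj(S,P)
for S in(t,s):
    q=sph(S,(570.7,110.6,32)); print(q.min(0),q.max(0))
E
```

```text
[214.13923902 156.75823446] [250.50203876 193.03667182]
[177.38759547 156.75783725] [221.6837367  200.59236781]
```

View pics/g1.png

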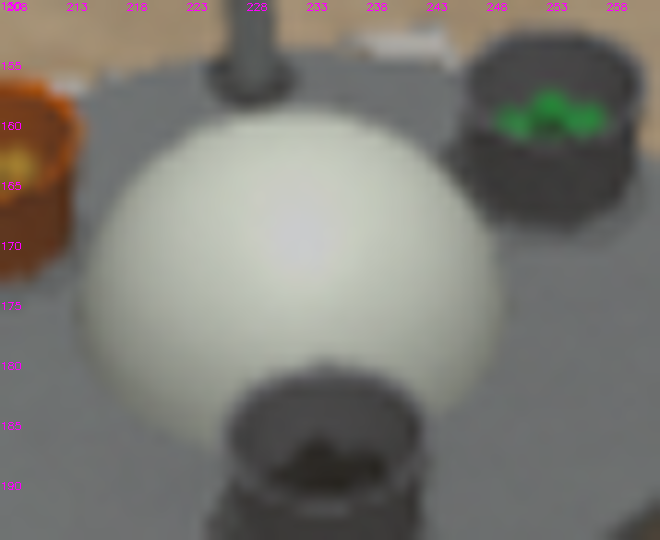

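View pics/g2.png

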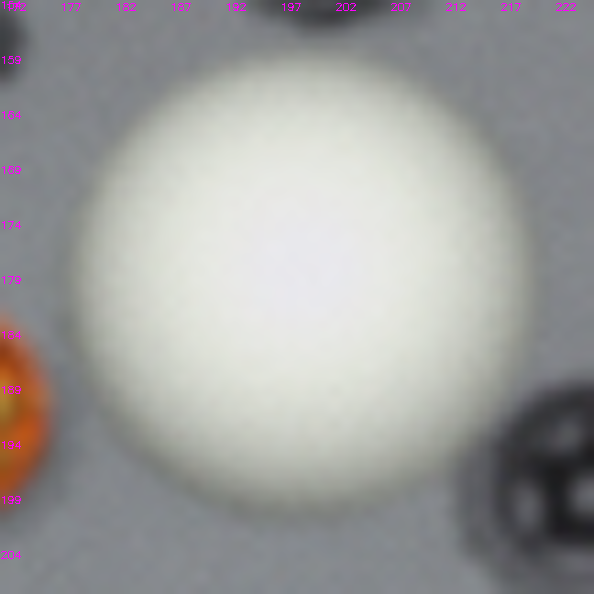

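{"method": "jog_arm", "body": {"targets": [[0,0,0.015,0,0,0,0.45],[0,0,0.035,0,0,0,0.45],[0,0,0.055,0,0,0,0.45],[0,0,0.066,0,0,0,0.45],[0,0,0.07,0,0,0,0.45]]}}

```text
time: 16.42
tool_pos: [627.1, 196.8, 130.9]
tcp_rot: [-179.8, 0.2, 56.8]
ft_force: [-0.5, 0.1, -0.8]
finger_gap: 46.7
```

{"method": "jog_arm", "body": {"targets": [[0,0,0.01,0,0,0,0.45],[0,0,0.022,0,0,0,0.45],[0,0,0.034,0,0,0,0.45],[0,0,0.043,0,0,0,0.45],[0,0,0.047,0,0,0,0.45]]}}

```text
time: 16.83
tool_pos: [627.6, 196.9, 84.6]
tcp_rot: [-179.9, 0.1, 56.8]
ft_force: [-0.2, 0.2, -0.2]
finger_gap: 47.1
```

```bash
python3 - <<'E'
from plan import *
t=r.snapshot("scene")
now()
crop(t,190,80,90,90,8,"h1.png")
E
```

```text
16.88 [627.4 196.8  84.3] [-1.7987e+02  1.3000e-01  5.6770e+01] [-0.1  0.1 -0.5] 47.1
```

View pics/h1.png

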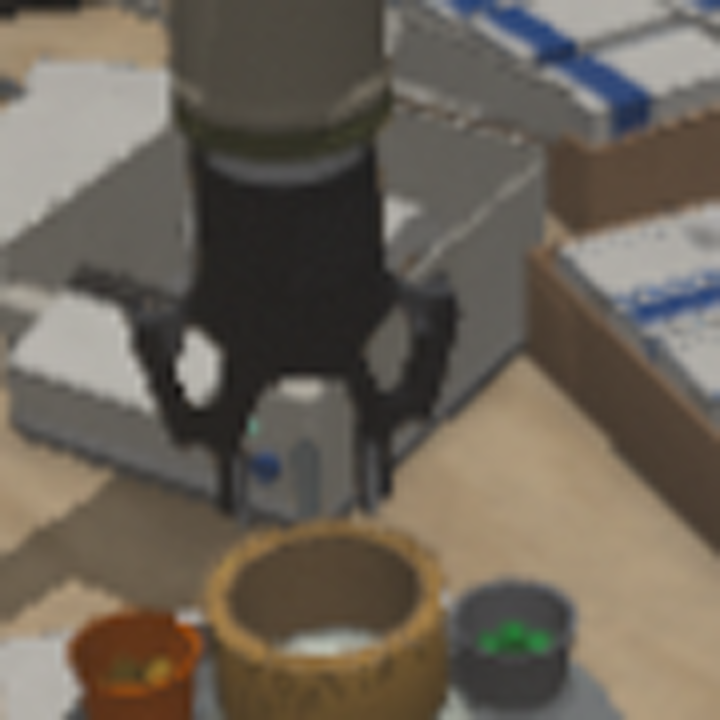

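{"method": "jog_arm", "body": {"targets": [[0,0,0,0,0,0,0.6],[0,0,0,0,0,0,0.75],[0,0,0,0,0,0,0.85],[0,0,0,0,0,0,0.95],[0,0,0,0,0,0,1.0]], "newtons": 50}}

```text
time: 17.3
tool_pos: [629.4, 197.2, 87.9]
tcp_rot: [179.9, -0.1, 56.8]
ft_force: [0.0, -1.0, 2.7]
finger_gap: 12.8
```

{"method": "jog_arm", "body": {"targets": [[0,0,0,0,0,0,1.0],[0,0,0,0,0,0,1.0]]}}

```text
time: 17.47
tool_pos: [629.4, 197.2, 87.9]
tcp_rot: [179.9, -0.1, 56.8]
ft_force: [0.4, -0.3, 4.9]
finger_gap: 12.7
```

```bash
python3 - <<'E'
from plan import *
t=r.snapshot("scene")
s=now();print(s['wrist_torque'])
crop(t,190,80,90,90,8,"h2.png")
E
```

```text
17.52 [629.4 197.2  87.9] [ 1.7993e+02 -7.0000e-02  5.6770e+01] [0.5 0.2 5.3] 12.7
[-0.05655842 -0.0892395   0.00418576]
```

View pics/h2.png

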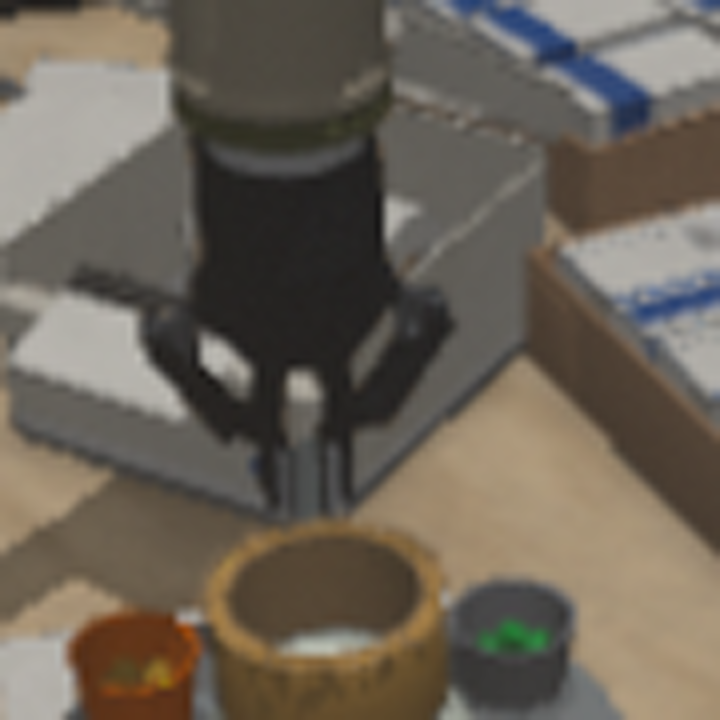

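{"method": "jog_arm", "body": {"targets": [[0,-0.0009,0,0,0,-0.0087,1],[0,-0.0027,0,0,0,-0.0262,1],[-0.0001,-0.0055,0,0,0,-0.0524,1],[-0.0002,-0.0082,0,0,0,-0.0785,1],[-0.0004,-0.011,0,0,0,-0.1047,1]]}}

```text
time: 17.93
tool_pos: [620.2, 203.1, 87.8]
tcp_rot: [179.9, -0.1, 62.9]
ft_force: [2.7, 0.3, 4.9]
finger_gap: 12.8
```

```bash
cat > rot.py <<'E'
from plan import *
s=now(); p=s['tool_pos']; y=np.radians(s['tcp_rot'][2]); f=s['ft_force']
print("torque",s['wrist_torque'].round(2))
for c in((570.7,110.6),(569,111)):
    d=p[:2]-c; a=np.arctan2(d[1],d[0]); print(c,"r %.1f ang %.1f"%(np.hypot(*d),np.degrees(a)),"Frad %.1f Ftan %.1f"%(f[0]*np.cos(a)+f[1]*np.sin(a),-f[0]*np.sin(a)+f[1]*np.cos(a)))
E
python3 rot.py
```

```text
17.93 [620.2 203.1  87.8] [ 1.7988e+02 -1.0000e-01  6.2870e+01] [2.7 0.3 4.9] 12.8
torque [ 0.01 -0.41  0.03]
(570.7, 110.6) r 104.9 ang 61.8 Frad 1.6 Ftan -2.3
(569, 111) r 105.4 ang 60.9 Frad 1.6 Ftan -2.2
```

{"method": "jog_arm", "body": {"targets": [[0,-0.0037,0,0,0,-0.0349,1],[-0.0001,-0.0073,0,0,0,-0.0698,1],[-0.0004,-0.011,0,0,0,-0.1047,1],[-0.0008,-0.0146,0,0,0,-0.1396,1],[-0.0013,-0.0183,0,0,0,-0.1745,1]]}}

```text
time: 18.35
tool_pos: [603.4, 210.8, 87.9]
tcp_rot: [179.9, -0.1, 72.9]
ft_force: [4.2, 2.3, 4.8]
finger_gap: 12.6
```

{"method": "jog_arm", "body": {"targets": [[0,-0.0037,0,0,0,-0.0349,1],[-0.0001,-0.0073,0,0,0,-0.0698,1],[-0.0004,-0.011,0,0,0,-0.1047,1],[-0.0008,-0.0146,0,0,0,-0.1396,1],[-0.0013,-0.0183,0,0,0,-0.1745,1]]}}

```text
time: 18.77
tool_pos: [585.5, 215.4, 87.8]
tcp_rot: [179.8, -0.1, 82.9]
ft_force: [4.6, 3.5, 3.1]
finger_gap: 12.5
```

```bash
python3 rot.py; python3 -c "
from plan import *
t=r.snapshot('scene'); crop(t,170,70,120,130,5,'i1.png')"
```

```text
18.77 [585.5 215.4  87.8] [ 1.7984e+02 -1.3000e-01  8.2920e+01] [4.6 3.5 3.1] 12.5
torque [ 0.56 -0.56  0.02]
(570.7, 110.6) r 105.8 ang 82.0 Frad 4.1 Ftan -4.0
(569, 111) r 105.7 ang 81.0 Frad 4.2 Ftan -4.0
```

View pics/i1.png

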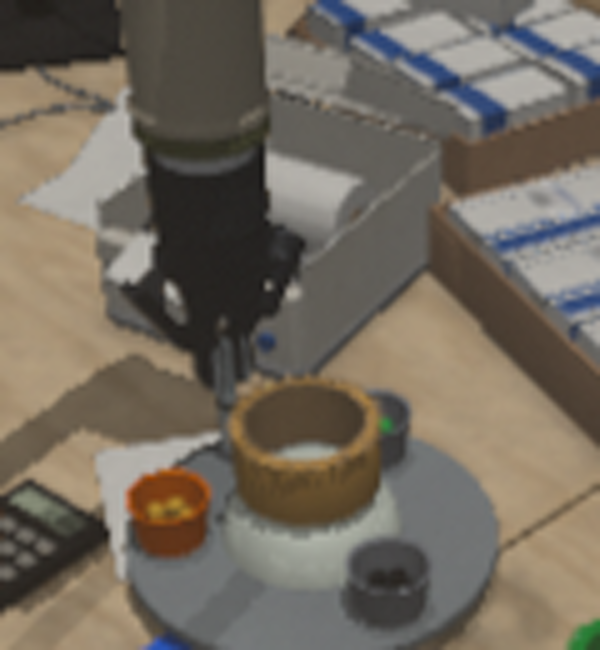

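{"method": "jog_arm", "body": {"targets": [[0.0002,-0.0037,0,0,0,-0.0349,1],[0.0003,-0.0073,0,0,0,-0.0698,1],[0.0002,-0.011,0,0,0,-0.1047,1],[-0.0001,-0.0146,0,0,0,-0.1396,1],[-0.0003,-0.0183,0,0,0,-0.1745,1]]}}

```text
time: 19.23
tool_pos: [567.3, 216.8, 87.8]
tcp_rot: [179.8, -0.0, 92.9]
ft_force: [3.4, 0.2, 5.8]
finger_gap: 12.6
```

{"method": "jog_arm", "body": {"targets": [[0.0002,-0.0037,0,0,0,-0.0349,1],[0.0002,-0.0073,0,0,0,-0.0698,1],[0,-0.011,0,0,0,-0.1047,1],[-0.0003,-0.0146,0,0,0,-0.1396,1],[-0.0007,-0.0183,0,0,0,-0.1745,1]]}}

```text
time: 19.65
tool_pos: [549.1, 214.9, 87.8]
tcp_rot: [179.8, 0.0, 102.9]
ft_force: [4.3, 0.4, 5.2]
finger_gap: 12.2
```

```bash
python3 rot.py
```

```text
19.65 [549.1 214.9  87.8] [179.84   0.   102.88] [4.3 0.4 5.2] 12.2
torque [-0.04 -0.56  0.08]
(570.7, 110.6) r 106.5 ang 101.7 Frad -0.5 Ftan -4.3
(569, 111) r 105.8 ang 100.8 Frad -0.5 Ftan -4.3
```

{"method": "jog_arm", "body": {"targets": [[0.0001,-0.0037,0,0,0,-0.0349,1],[0.0001,-0.0073,0,0,0,-0.0698,1],[-0.0001,-0.011,0,0,0,-0.1047,1],[-0.0005,-0.0146,0,0,0,-0.1396,1],[-0.0009,-0.0183,0,0,0,-0.1745,1]]}}

```text
time: 20.07
tool_pos: [531.5, 209.9, 87.8]
tcp_rot: [179.8, 0.0, 112.9]
ft_force: [4.7, 0.8, 4.7]
finger_gap: 12.6
```

{"method": "jog_arm", "body": {"targets": [[0.0001,-0.0037,0,0,0,-0.0349,1],[0.0001,-0.0064,0,0,0,-0.0611,1],[0,-0.0082,0,0,0,-0.0785,1],[0,-0.0091,0,0,0,-0.0873,1],[0,-0.0091,0,0,0,-0.0873,1]]}}

```text
time: 20.48
tool_pos: [523.0, 206.2, 87.8]
tcp_rot: [179.9, 0.0, 117.8]
ft_force: [3.4, -0.7, 7.0]
finger_gap: 12.7
```

```bash
python3 rot.py; python3 - <<'E'
from plan import *
P=np.array([(629.4,197.2),(620.2,203.1),(603.4,210.8),(585.5,215.4),(567.3,216.8),(549.1,214.9)]+[tuple(r.sense()['tool_pos'][:2])])
from scipy.optimize import least_squares
print(least_squares(lambda c:np.hypot(*(P-c).T)-105,[570,110]).x)
t=r.snapshot('scene'); s=r.snapshot('top'); crop(t,170,80,120,130,5,'i2.png'); crop(s,130,110,130,140,5,'i3.png')
E
```

```text
20.48 [523.  206.2  87.8] [1.7986e+02 5.0000e-02 1.1780e+02] [ 3.4 -0.7  7. ] 12.7
torque [-0.15 -0.42  0.12]
(570.7, 110.6) r 106.9 ang 116.5 Frad -2.2 Ftan -2.7
(569, 111) r 105.8 ang 115.8 Frad -2.1 Ftan -2.7
[568.54445212 111.72148444]
```

View pics/i2.png

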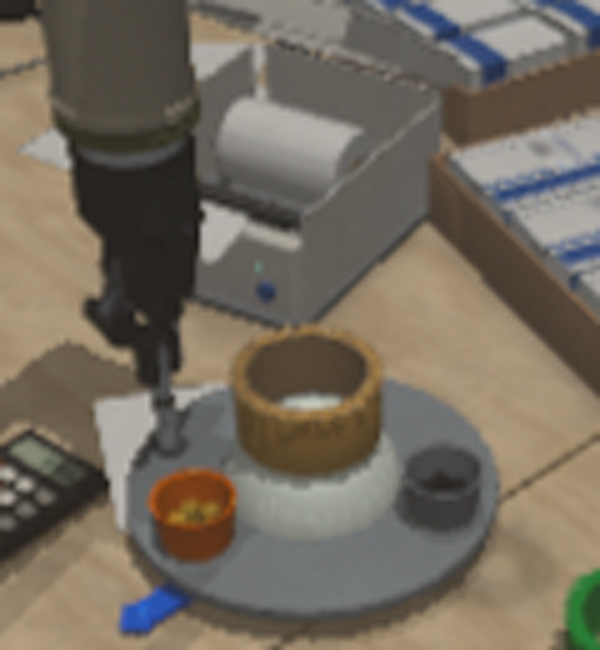

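View pics/i3.png

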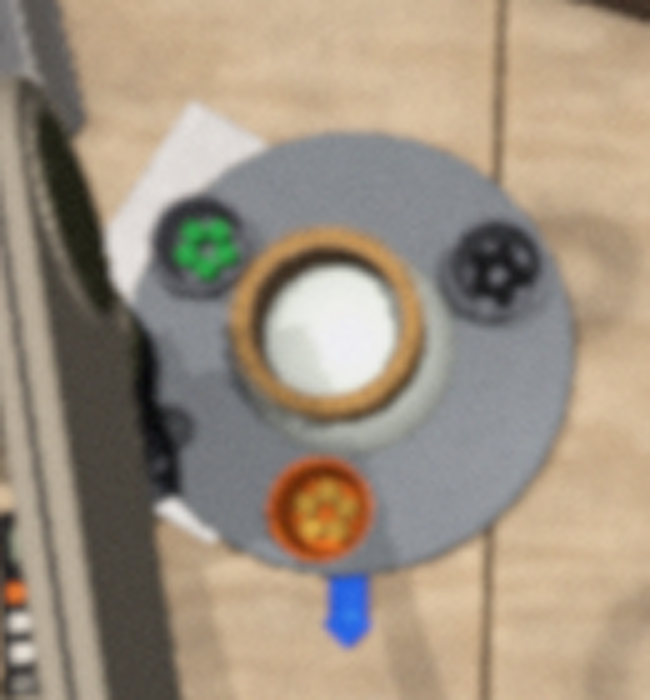

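```bash
cat > qfit.py <<'E'
from plan import *
import sys
def main(tag):
    t=r.snapshot('scene'); s=r.snapshot('top'); C={}
    for n,S in(('t',t),('s',s)):
        im=cv2.cvtColor(S["pixels"],cv2.COLOR_RGB2HSV)
        m=cv2.inRange(im,(3,150,90),(13,255,255)); m[:150]=0 if n=='s' else m[:150]
        k,l,st,ce=cv2.connectedComponentsWithStats(cv2.morphologyEx(m,cv2.MORPH_CLOSE,np.ones((5,5))))
        seed=(194,211) if n=='s' else (207,180)
        ids=[i for i in range(1,k) if st[i,4]>40]; i=min(ids,key=lambda i:np.hypot(*(ce[i]-seed)))
        b=cv2.inRange(im,(105,150,100),(125,255,255)); kb,lb,sb,cb=cv2.connectedComponentsWithStats(b)
        ss=(200,232) if n=='s' else (199,201)
        j=min([x for x in range(1,kb) if sb[x,4]>15],key=lambda x:np.hypot(*(cb[x]-ss)))
        print(n,"cup",st[i],ce[i].round(1),"blue",sb[j],cb[j].round(1)); C[n]=(st[i],ce[i],sb[j],cb[j])
    # top view: ray of pointer centroid at z=8, cup bbox centre x
    for c in((570.7,110.6),(568.5,111.7),(569.5,111)):
        u=C['s'][3]; P=ray(s,u[0],u[1],8); yaw=np.degrees(np.arctan2(c[1]-P[1],c[0]-P[0]))
        b=C['s'][0]; Q=ray(s,b[0]+b[2]/2-.5,b[1]+b[3]/2-.5,60)
        print(c,"pointer dir %.2f"%yaw, "cup",Q.round(1),"r %.1f"%np.hypot(Q[0]-c[0],Q[1]-c[1]),"cup ang past pointer %.2f"%(np.degrees(np.arctan2(c[1]-Q[1],c[0]-Q[0]))-yaw))
    crop(s,175,190,50,60,10,tag+".png")
main(sys.argv[1])
E
python3 qfit.py j1
```

```text
t cup [200 174  17  18 200] [208.4 181.9] blue [195 198  12   8  55] [199.8 201.6]
s cup [184 202  20  20 316] [193.3 211.4] blue [196 225   7  14  77] [199.3 231. ]
(570.7, 110.6) pointer dir 0.14 cup [477.7 119.8  60. ] r 93.5 cup ang past pointer -5.81
(568.5, 111.7) pointer dir 0.59 cup [477.7 119.8  60. ] r 91.2 cup ang past pointer -5.71
(569.5, 111) pointer dir 0.30 cup [477.7 119.8  60. ] r 92.3 cup ang past pointer -5.80
```

View pics/j1.png

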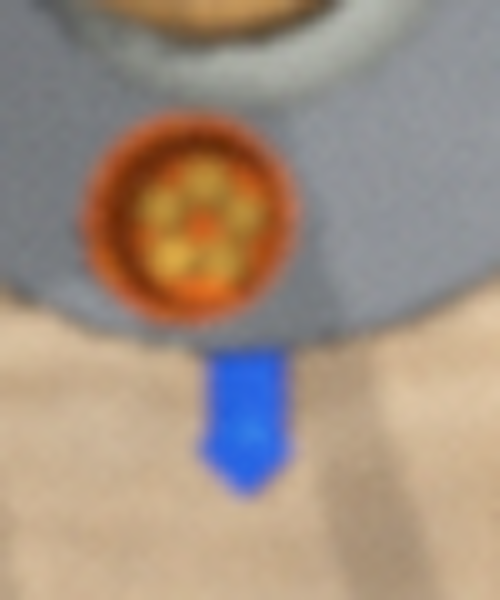

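{"method": "jog_arm", "body": {"targets": [[-0.0001,-0.0018,0,0,0,-0.0175,1],[-0.0002,-0.0046,0,0,0,-0.0436,1],[-0.0004,-0.0073,0,0,0,-0.0698,1],[-0.0005,-0.0091,0,0,0,-0.0873,1],[-0.0005,-0.0091,0,0,0,-0.0873,1]]}}

```text
time: 21.1
tool_pos: [514.9, 201.9, 87.8]
tcp_rot: [179.9, 0.0, 122.8]
ft_force: [2.4, -0.9, 6.8]
finger_gap: 12.3
```

{"method": "jog_arm", "body": {"targets": [[0,0,0,0,0,0,1],[0,0,0,0,0,0,1],[0,0,0,0,0,0,1]]}}

```text
time: 21.35
tool_pos: [515.0, 201.9, 87.8]
tcp_rot: [179.9, 0.0, 122.8]
ft_force: [1.6, -1.3, 7.8]
finger_gap: 12.5
```

```bash
python3 rot.py; python3 qfit.py j2
```

```text
21.35 [515.  201.9  87.8] [1.7989e+02 3.0000e-02 1.2278e+02] [ 1.6 -1.3  7.8] 12.5
torque [ 0.02 -0.31  0.08]
(570.7, 110.6) r 106.9 ang 121.4 Frad -1.9 Ftan -0.7
(569, 111) r 105.7 ang 120.7 Frad -1.9 Ftan -0.7
t cup [201 175  18  18 199] [210.  183.2] blue [195 198  12   8  55] [199.8 201.7]
s cup [187 202  20  20 319] [196.4 211.5] blue [196 225   7  13  74] [199.3 231.1]
(570.7, 110.6) pointer dir 0.08 cup [477.8 111.9  60. ] r 92.9 cup ang past pointer -0.89
(568.5, 111.7) pointer dir 0.54 cup [477.8 111.9  60. ] r 90.7 cup ang past pointer -0.67
(569.5, 111) pointer dir 0.25 cup [477.8 111.9  60. ] r 91.7 cup ang past pointer -0.82
```

View pics/j2.png

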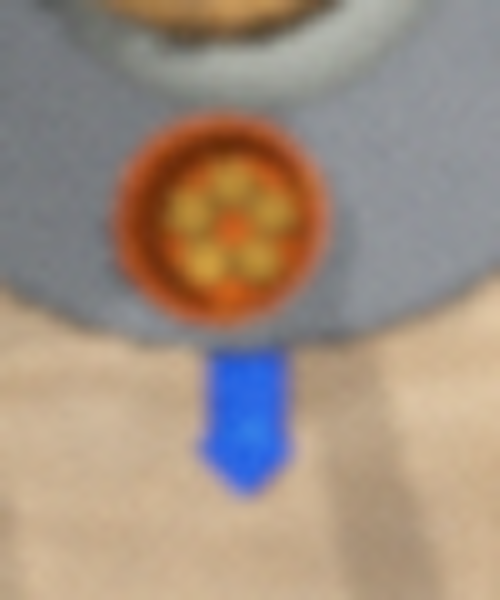

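```bash
python3 - <<'E'
from plan import *
t=r.snapshot('scene'); s=r.snapshot('top'); crop(t,130,70,160,150,5,'k1.png'); crop(s,140,130,110,110,7,'k2.png')
cv2.imwrite("pics/full.png",cv2.cvtColor(s["pixels"],cv2.COLOR_RGB2BGR))
now()
E
```

```text
21.55 [515.  201.9  87.8] [1.7989e+02 3.0000e-02 1.2278e+02] [ 1.5 -0.1  8.3] 12.6
```

View pics/k1.png

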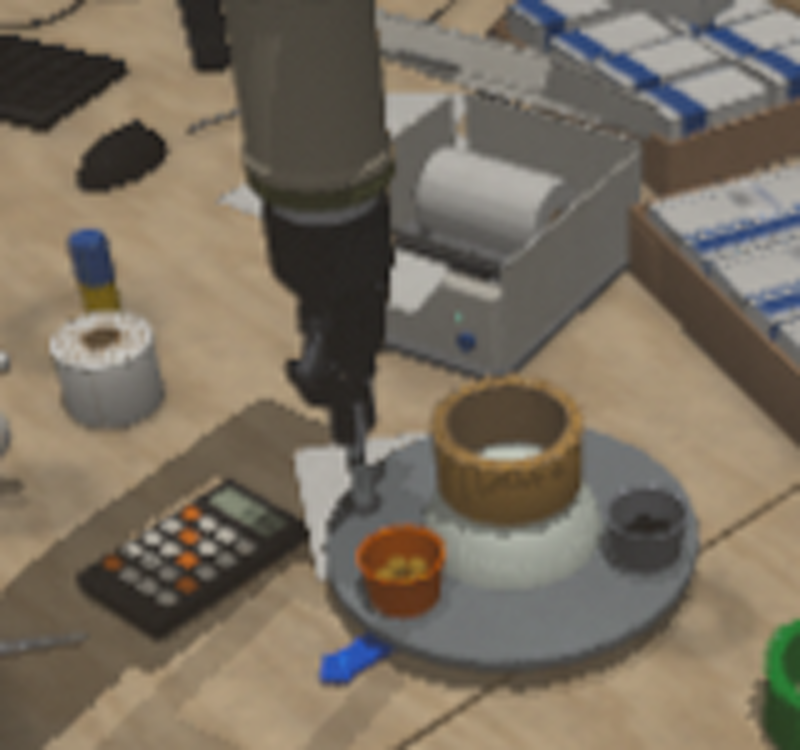

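View pics/k2.png

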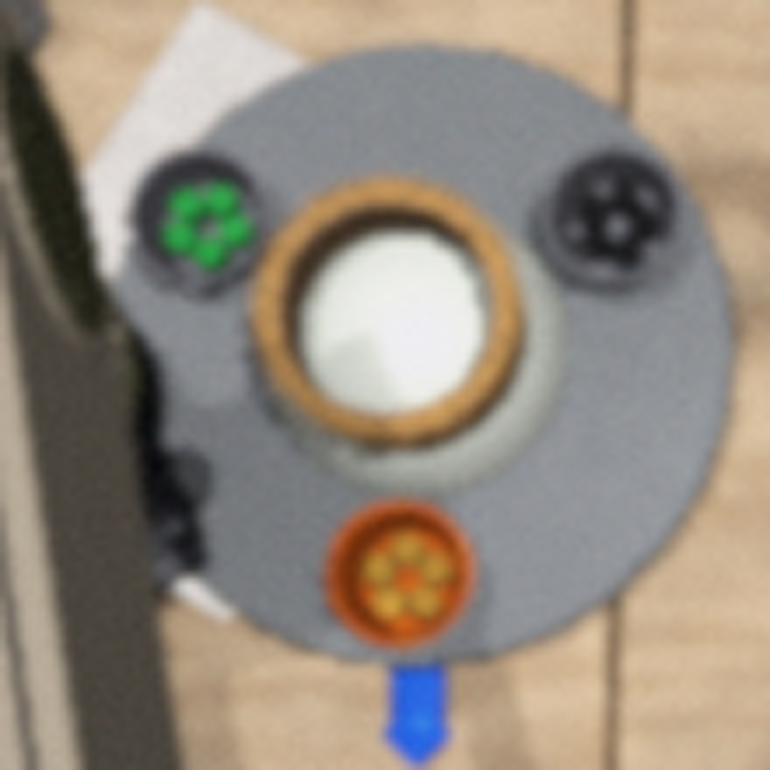

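View pics/full.png

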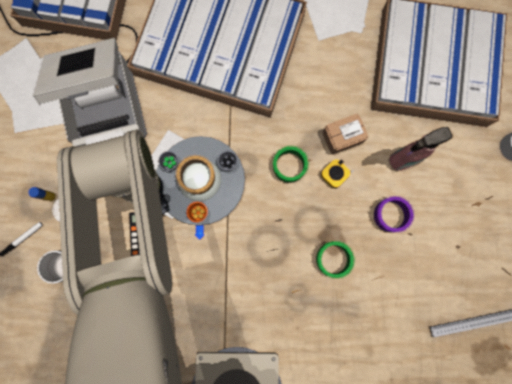

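```bash
python3 -c "
from plan import *
now(); print(r.hand_in()); now()"
```

```text
21.55 [515.  201.9  87.8] [1.7989e+02 3.0000e-02 1.2278e+02] [ 1.5 -0.1  8.3] 12.6
the job is handed in; nothing more can be done
None
the job is handed in; nothing more can be done
```

I set the brown roll on the dome and released it. I then gripped the post and turned the carousel about 65° anticlockwise, and handed in at 21.6 s still gripping and holding it still.

**Cup:** it stands over the pointer to within about 1°. The camera's automatic fit read 0.7–0.9° short. My hand reading of the cup's mouth gave about 0° and the arm's position about 0.3° past.

**Roll:** still on the dome, with its rim at the same pixels as before the turn to about half a pixel. Relative to the dome it is about 1–2 mm off centre and looks nearly level. The pictures only fix the tilt to about 3°. Against the known dimensions, the raw two-camera fit had it about 3–4 mm off and 5 mm low. The bare dome showed much of the same shift, so I put most of that down to camera calibration.

**Forces:** at hand-in the tool read about 8 N, mostly upward, with 1.5 N or less sideways. The highest reading while placing the roll was about 9 N.

**Bystanders:** the tape measure and carton look unmoved. The calculator is unmoved in the scene view; the arm partly hides it from above.

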